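Null a pencil probe in its cradle and trace a weld seam

ROBOT

A 7-joint arm with a two-finger parallel gripper is mounted at the origin on a cart in front of the work surface, level with it; the furniture and walls round the work are solid. World frame = base frame: x ahead of the robot, y to its left, z up, the work surface at z = 0. Lengths are in m, angles in rad, forces in N, time in s.
With the tool pointing down it reaches from about 0.35 to 0.9 m from the base axis. Payload 8.1 kg.
Tool frame: the origin (TCP) lies at the centre of the arm's flange, where the gripper is bolted on; the fingertips stand 178 mm ahead of it and the grasp point (between the pads) lies 159 mm ahead of it; x points along the fingers, z is the direction in which the jaws open and shut, and the axes are right-handed (so a half turn about x gives the same grasp; the last joint's range is limited). The gripper opens to 92 mm and grips with 3 to 60 N. Pads are 19 mm wide; open, the fingers measure 130 mm over their backs; the gripper's body (75 mm by 190 mm) begins 47 mm behind the grasp point.
Start: joints at [1.16, 0.434, 0.025, 1.573, -0.012, 1.134, -0.075], TCP at [0.189, -0.596, 0.405] pointing down, gripper open.
Joint ranges: [-2.62, 2.62], [-0.44, 2.09], [-1.27, 1.32], [0.08, 2.57], [-1.32, 4.46], [0.12, 2], [-2.74, 2.74]. Speed limits (rad/s): [2.22, 2.22, 3.01, 3.01, 3.14, 3.14, 3.14].

INTERFACE

Orientations are given as a rotation vector (axis times angle).
In Python, from cell import arm, get_image, search_frame, pinpoint gives the robot as it stands.
- The arm moves only by the tool arm_command, never from a script. Its argument "motion" is a list of rows, each a list of 7 numbers: the finger opening in mm, from 0 to 91.8, then the shift along the tool's x, y, z in mm, then the turn, a rotation vector about the tool's x, y, z in degrees. In form: [[fingers, x, y, z, ax, ay, az], ...]. A call has 1 to 5 rows; each row shifts and turns the commanded pose from where the row before left it, along the tool's axes as they then stand; what a row does not reach is not made up. A row lasts 1/8 s, in which the tool goes at most 62.5 mm and 10.7 degrees, less where a joint would pass 70% of its speed; a pose out of reach is approached as far as the arm can. A call with a gripper value outside its range is refused whole. The fingers move at their own pace and stop on an object; "newtons" is the grip in N (left out, the last holds). Time passes only in rows, so rows that do not move let the fingers close. It gives the time, the measured TCP pose, the force and the opening at its end, in the units of the state.
- arm.observe(): the state, without advancing time (a new reading comes with each control period).
- get_image(name): name is "side" or "top"; returns a dict with "frame" (400x640x3 uint8, red, green, blue), "range_z" (400x640 float32, m along the optical axis (not along the pixel's ray), 0 where there is no reading), "K" (3x3 intrinsics, pixels), "origin" and "rotation" of the camera in the world. Camera axes: x right, y down, z forward; pixel columns grow to the right and rows downward; lengths in m; the calibration is good to about 2 mm. A picture is of the moment at which its call begins.
- arm.sign_off(): hands the job in, once; it reports no verdict.
Trained networks look in the newest picture that a camera, given by its name, has taken for a name from the list of things; names that differ only in an ending like _2 or _b are one class to them, and where a whole thing is asked for, a point or a joint stands for the part that bears it (a point fixed in the world has none). Each returns a list of dicts, best first, with "p" (0 to 1); they miss things now and then, are a little off and sometimes report something else, mostly with a low value. They report only what shows in the picture. A call takes as long as a camera call.
- search_frame(camera, target): "point" ([x, y, z] in m, in world coordinates, good to about 4 mm: the middle of the surface that is visible of it).
- pinpoint(camera, target): "point" ([x, y, z] in m, in world coordinates, good to about 4 mm: a listed point, or the origin of a listed thing).
The state is a dict: "clock": time; "joints": joint angles; "dq": joint speeds; "joint_efforts": joint torques, N m; "position": TCP position; "ee_rot": TCP orientation; "force": force on the tool from outside, world axes, zero at the start; "ft_torque": the same for the moment, N m; "width": opening from 0.0 (shut) to 1.0 (fully open).
Only numpy, scipy, OpenCV 4.12 (cv2) and the standard library are available. Lean on these libraries where they do the work, as an engineer would, in place of code of your own. Each camera call takes 0.05 s, during which the arm holds its last target. There are 200 camera calls.

TASK

Pick the blue inspection probe up off the bench, park it nose down in its cradle and let go of it for a moment so that it nulls in the air, then take it again in such a way that you can hold it upright. Keeping its sprung brass tip lightly pressed on the floor of the groove, trace the coupon's seam slowly (a few centimetres a second) and without lifting, from the green-marked end round the bend to the other end; then park the probe in the cradle again and let go. Leave everything else on the bench where it is.

Things in the scene. Friction and masses are not known exactly. Their poses are not given: they have to be found in the camera images.
- probe_mid (a point): Mid-handle point, on the axis, of the probe: a 150 mm, 0.1 kg stylus lying on the bench (axis 8 mm up). Blue square handle 16x16x110 mm (black butt end, three black rings towards the nose), steel nose tube 10 mm thick, 26 mm long, brass sprung tip 6 mm thick. x runs towards the tip; y, z are square to the handle's flats. Handle from x = -55 mm (butt) to +55 mm (shoulder); tip ends at +95 mm.
- probe_butt (a point): Centre of the butt end face of the probe's handle, 55 mm behind probe_mid on the axis. Same axes. All four sides of the handle are alike.
- probe_point (a point): Centre of the 3 mm radius ball that ends the brass tip: 92 mm ahead of probe_mid along the probe's axis when the spring is relaxed. Moves with the tip pin.
- probe_tip (a joint): How far the sprung brass tip is pushed into the nose, in m: 0 relaxed (held there by a preload of 0.6 N) to 0.010 at its stop; 0.2 N more per mm, so 2.6 N at the stop. About 0.005 is a good working depth.
- cradle: The probe's parking cradle, grey, inclined, on a dark steel foot 60x86 mm (centred 6 mm to +y of the origin), fixed to the bench. Origin on the bench under cradle_rest. In its own axes the parked probe points along (0, 0.707, -0.707), nose down at 45 degrees, in the plane x = 0. It goes in and out square to that, along (0, 0.707, 0.707); 35 mm clears the prongs.
- cradle_rest (a point): Where probe_mid lies when the probe is parked; 92 mm above the bench, axes as cradle. Two U saddles, 8 mm thick, at probe x = 0 and +43 mm carry the handle's underside; slots 20 mm wide, prongs flared outwards, 17 mm higher than the handle's axis, 42 mm over all. From probe x = -10 mm back to the butt the parked handle stands free in the air.
- cradle_point (a point): Where probe_point lies when the probe is parked (92 mm further along the parked axis, 27 mm above the bench). Axes as cradle. A narrower fork (slot 13.6 mm, at probe x = +55 to +61 mm) lets the nose tube through and stops the handle's shoulder, so that the probe slides no further.
- coupon: The weld coupon: two steel plates, together 70x116 mm, on an aluminium plate 82x130x10 mm fixed to the bench. Origin on the bench under its middle, y along its length. Plate tops at z = 16 mm; four screw heads at the corners, 4 mm higher. Between the plates runs the seam, an open V-groove from edge to edge; a flat green paint mark lies beside it at its starting (+y) end.
- seam_start (a point): Centre of the tip ball when it stands on the seam floor at the start, 9 mm in from the plate edge at the green-marked end, 13 mm above the bench. Its x axis points along the straight first leg, to the bend 49 mm away. The groove has a flat floor 6 mm wide, 10 mm above the bench, and sides sloping out at 45 degrees to 18 mm wide at the plate tops.
- seam_bend (a point): The same at the bend (27 degrees) between the two straight legs. Its x axis points along the second leg, towards seam_end 55 mm away.
- seam_end (a point): The same at the far end of the seam, 9 mm in from the unmarked plate edge.
- bearing: the loose ball bearing, 35 mm across, 11 mm high, lying on the bench; a bystander, to be left alone. Origin under its centre.
- green_specimen: the green moulded specimen puck, 30 mm across, 21 mm high; a bystander. Origin under its centre.
- loupe: the small black folding magnifier, 34x67x12 mm; a bystander. Origin under its middle.
- parts_tin: the round metal tin, 64 mm across, 22 mm high; a bystander. Origin under its centre.

How it is judged:
By the outcome, as a careful person would: the job done as asked, in the order asked, and still so for the second after the job is handed in, with the robot touching nothing.
It also fails if it takes over 72 s, if anything falls off the work surface, if the arm or the gripper's body presses on something with over 40 N, if the wrist force passes 120 N, or if a joint passes its speed limit or range.

## Working session

There is one attempt and no reset: what is moved stays moved. The work goes in short steps, Python scripts to look and compute and a tool call to move; the robot and the scene stay as the last step left them, time stands still between calls to the robot, and variables do not carry over. Pictures are saved under pics/ and viewed, about 8 in all and at most 12, crops included, and the job is handed in when it is done.

Besides the shell and the picture viewer there is one more tool, called after ">>>" in YAML: its name, and indented under it one key for each argument. arm_command: Moves the arm, as the interface text tells. Its arguments: {"type":"object","properties":{"motion":{"type":"array"},"newtons":{"type":"number"}},"required":["motion"]}

```bash
ls; mkdir -p pics; cat > m1.py <<'E'
from cell import arm,get_image,search_frame,pinpoint
import cv2,numpy as np
print(arm.observe())
for c in("top","side"):
    im=get_image(c); cv2.imwrite(f"pics/{c}0.png",im["frame"][:,:,::-1]); np.savez(f"{c}0.npz",**im)
    print(c,im["origin"],im["rotation"].round(3).tolist(),im["K"].tolist())
    for t in "probe_mid probe_butt probe_point cradle cradle_rest cradle_point coupon seam_start seam_bend seam_end bearing green_specimen loupe parts_tin".split():
        r=pinpoint(c,t)[:2]; print(t,[(np.round(d["point"],4).tolist(),round(d["p"],2)) for d in r])
print(arm.observe()["clock"])
E
python3 m1.py
```

```text
pics
{'clock': 0.0, 'joints': array([ 1.16041603,  0.43519238,  0.02494643,  1.57408635, -0.01159358,
        1.13400138, -0.0750786 ]), 'dq': array([ 0.00038927, -0.00152093, -0.00098059, -0.00100796,  0.00049557,
        0.00027185,  0.00024122]), 'joint_efforts': array([ 5.41880872e-04, -6.67853165e+01,  9.84983481e-01, -3.14457715e+01,
       -6.07379386e-02,  4.32807428e-02,  1.48941836e-04]), 'position': array([ 0.1892503 , -0.59541321,  0.40396762]), 'ee_rot': array([ 0.98041554,  1.34057339, -0.97908976]), 'force': array([-0.23379736, -0.41407478, -0.16906634]), 'ft_torque': array([-0.04588501, -0.01004631, -0.04355081]), 'width': 1.0012899429508908}
top [ 0.42977803 -0.19735285  1.1391296 ] [-2.17, 2.208, -0.105] [[422.21917453661234, 0.0, 321.333243838466], [0.0, 422.21917453661234, 196.91626809752202], [0.0, 0.0, 1.0]]
probe_mid [([0.4591, -0.149, 0.012], 0.87)]
probe_butt [([0.433, -0.2039, 0.0088], 0.51), ([0.6063, 0.1425, 0.0057], 0.42)]
probe_point []
cradle [([0.4406, -0.3537, -0.0002], 0.97)]
cradle_rest [([0.4463, -0.3491, 0.0918], 0.86), ([0.4559, -0.1487, 0.0128],
[... 446 characters left out ...]
092], 0.46)]
side [0.47390899 0.56087966 0.62834595] [-0.143, 2.76, -1.422] [[384.7536069424594, 0.0, 318.86980911168337], [0.0, 384.7536069424594, 193.8608855314387], [0.0, 0.0, 1.0]]
probe_mid [([0.4589, -0.1533, 0.0113], 0.69)]
probe_butt [([0.4304, -0.1994, 0.0079], 0.65), ([0.4414, -0.3512, -0.0023], 0.41)]
probe_point []
cradle [([0.442, -0.3531, 0.0002], 0.79)]
cradle_rest [([0.4427, -0.3519, 0.0944], 0.96)]
cradle_point [([0.4415, -0.3538, 0.0922], 0.74), ([0.4394, -0.286, 0.0245], 0.55)]
coupon [([0.465, 0.0135, 0.0012], 0.88)]
seam_start []
seam_bend []
seam_end []
bearing [([0.5463, -0.2936, -0.002], 0.5)]
green_specimen []
loupe []
parts_tin [([0.507, -0.5616, 0.0018], 0.49)]
1.5
```

View pics/top0.png

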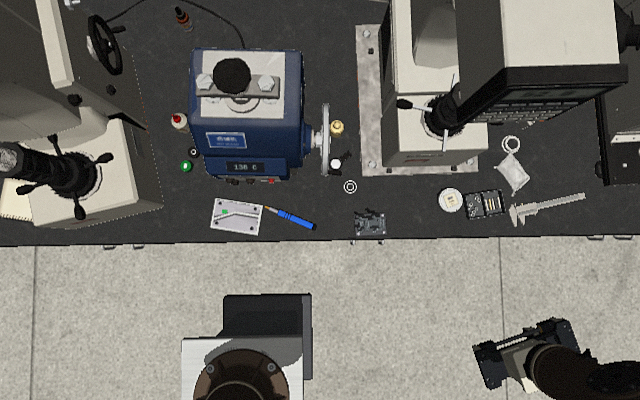

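View pics/side0.png

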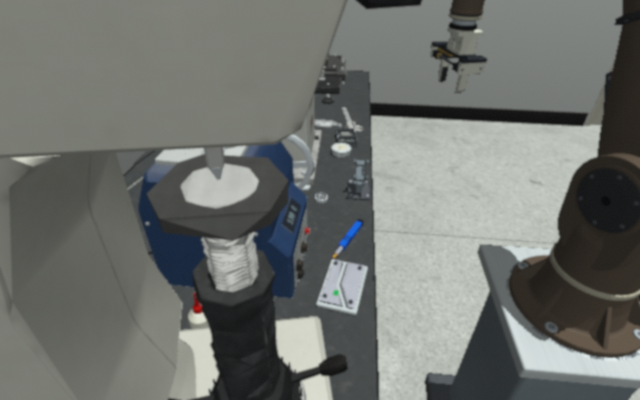

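```bash
cat > h.py <<'E'
import numpy as np,cv2
from scipy.spatial.transform import Rotation as R
def load(c,n=0): 
    d=dict(np.load(f"{c}{n}.npz")); d["Rm"]=R.from_rotvec(d["rotation"]).as_matrix() if d["rotation"].shape==(3,) else d["rotation"]; return d
def proj(d,P):
    q=(np.asarray(P)-d["origin"])@d["Rm"]; q=q@d["K"].T; return q[...,:2]/q[...,2:]
def cloud(d):
    z=d["range_z"]; v,u=np.mgrid[:400,:640]; p=np.stack([u,v,np.ones_like(u)],-1)@np.linalg.inv(d["K"]).T*z[...,None]
    return p@d["Rm"].T+d["origin"], z>0
def ortho(d,x0,x1,y0,y1,z,s):  # rows: x decreasing, cols: y decreasing (as top view)
    xs=np.arange(x1,x0,-s); ys=np.arange(y1,y0,-s); Y,X=np.meshgrid(ys,xs)
    uv=proj(d,np.stack([X,Y,np.full_like(X,z)],-1)).astype(np.float32)
    return cv2.remap(d["frame"],uv[...,0],uv[...,1],cv2.INTER_CUBIC)
E
python3 - <<'E'
from h import *
t,s=load("top"),load("side")
a=ortho(t,.38,.56,-.44,.1,.016,.0007); b=ortho(s,.38,.56,-.2,.1,.016,.0007)
W=a.shape[1]; o=np.vstack([a,np.hstack([b,np.zeros((b.shape[0],W-b.shape[1],3),np.uint8)])])
print(o.shape); cv2.imwrite("pics/ortho0.png",o[:,:,::-1])
for d in(t,s):
    P,m=cloud(d); P=P[m]
    H=np.full((9,22),-1.)
    for p in P:
        i=int((p[0]-.34)//.04); j=int((.32-p[1])//.04)
        if 0<=i<9 and 0<=j<22: H[i,j]=max(H[i,j],p[2])
    print("rows x from .66 down .04; cols y from .32 down"); print((H[::-1]*100).round().astype(int))
E
```

```text
(516, 772, 3)
rows x from .66 down .04; cols y from .32 down
[[  50   31   12    1    2 -100   29   38   42   42   42   38   29   23
     7    1    5   31   69   69   69   69]
 [  31   17   16    1    2    2   29   29   29   29   29   30   29   24
     1    1    5   25   69   69   69   69]
 [  39   23   17    0    3    0   23   23   24   24   24   24   24   23
     1    1    6   25   70   69   69   69]
 [  47   17   17    1    0    0   14   14   15   15   15   14    1   20
    13    2    5    6    5    5    5    5]
 [  22   17   17    1    1    1    2    2    2    1    0    0    1    0
     1    1    1    0    1    0    1    3]
 [  23   17   16    1    1    1    2    2    2    2    2    2    2    0
     1    8   10    9    0    1    0    3]
 [   1    1    1    1    1    1    2    2    2    2    0    2    2    2
     0    8   10    9    0    1    0    1]
 [   1    0    1    0    0    0    0    0    0    0    0    0    0    0
     0    1    1    1    0    0    0    0]
 [ -69  -69  -69  -69  -69  -68  -69  -69  -69  -69  -69  -69  -69  -69
   -69  -69  -69  -69  -69  -69  -68  -69]]
row
[... 379 characters left out ...]
 19   19]
 [  48   17   17 -100 -100    0   14   15   15   15   15   14    0   21
    12    5    5    6    5    5    5    5]
 [  48   17   17 -100    0    0    2    2    2    1    0    0    0    0
     1    1    0    0    0    0    0    2]
 [  22   17   16    0    0    1    2    2    2    2    2    2    1    0
     0    7   11    1    0    0    0    2]
 [-100    0    0    0    0    1    2    2    2    2    0    2    2    0
     0    8   11    9    0    0    0    0]
 [-100    0    0    0    0    0    0    0    0    0    0    0    0    0
     0    1    1    1    0    0    0    0]
 [-100 -100 -100 -100 -100 -100 -100 -100 -100 -100 -100 -100 -100 -100
  -100 -100 -100 -100 -100 -100 -100 -100]]
```

View pics/ortho0.png

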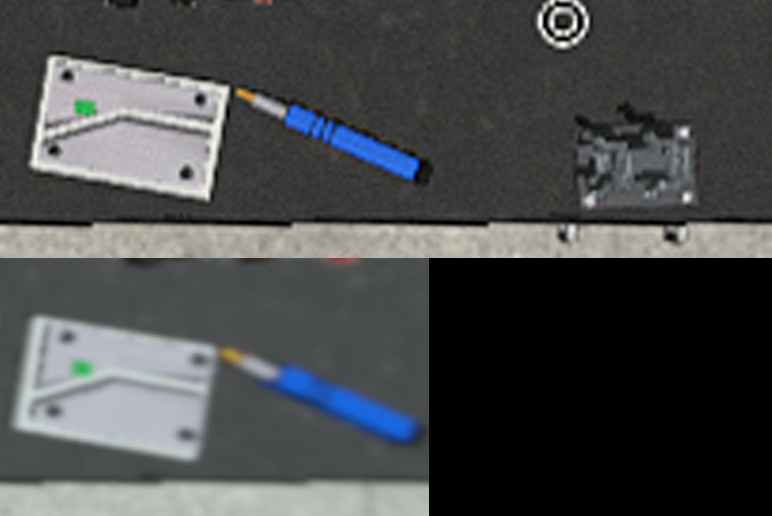

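```bash
python3 - <<'E'
from h import *
out=[]
for c in("top","side"):
    d=load(c); P,m=cloud(d)
    S=.00025
    # table z nearby
    sel=m&(P[...,0]>.39)&(P[...,0]<.53)&(P[...,1]>-.3)&(P[...,1]<.1)
    tz=P[sel][:,2]; t=P[sel][tz<.005]; A=np.c_[t[:,:2]-[.45,-.1],np.ones(len(t))]; print(c,"table plane",np.linalg.lstsq(A,t[:,2],rcond=None)[0].round(4),len(t))
    o=ortho(d,.39,.55,-.075,.09,.010,S); g=cv2.GaussianBlur(cv2.cvtColor(o,cv2.COLOR_RGB2GRAY),(9,9),0)
    M=(g>115).astype(np.uint8); M=cv2.morphologyEx(M,cv2.MORPH_CLOSE,np.ones((41,41)));
    # drop probe nose by opening
    M=cv2.morphologyEx(M,cv2.MORPH_OPEN,np.ones((61,61)))
    cs,_=cv2.findContours(M,cv2.RETR_EXTERNAL,cv2.CHAIN_APPROX_NONE); k=max(cs,key=cv2.contourArea); r=cv2.minAreaRect(k)
    cx,cy=r[0]; print("rect",.55-cy*S,.09-cx*S,np.array(r[1])*S,r[2])
    sel=m&(abs(P[...,0]-.465)<.03)&(abs(P[...,1]-.01)<.05); print("plate z",np.median(P[sel][:,2]))
    # probe blue
    f=cv2.cvtColor(d["frame"],cv2.COLOR_RGB2HSV); uv=np.argwhere((f[...,0]>100)&(f[...,0]<125)&(f[...,1]>150)&(f[...,2]>90))
    pts=P[uv[:,0],uv[:,1]]; q=(abs(pts[:,0]-.46)<.06)&(abs(pts[:,1]+.15)<.08)&(pts[:,2]<.05)
    pp=uv[q]; ray=np.c_[pp[:,1],pp[:,0],np.ones(len(pp))]@np.linalg.inv(d["K"]).T@d["Rm"].T
    zt=.016; w=d["origin"]+ray*((zt-d["origin"][2])/ray[:,2:])
    r=cv2.minAreaRect((w[:,:2]*1e3).astype(np.float32)); print("blue",r, np.median(pts[q][:,2]))
    out.append(o)
o=np.hstack(out); print(o.shape); cv2.imwrite("pics/coup.png",cv2.resize(o,(800,int(o.shape[0]*800/o.shape[1])))[:,:,::-1])
E
```

```text
top table plane [ 0.0055  0.0001 -0.001 ] 5210
rect 0.4715452041625977 0.010978988647460927 [0.13016708 0.08294392] 10.057950019836426
plate z 0.014427004773167384
blue ((460.93902587890625, -145.60549926757812), (98.74589538574219, 16.00314712524414), 65.84331512451172) 0.014936470151615033
side table plane [ 0.0034  0.0006 -0.0003] 4740
rect 0.46964237976074225 0.016937408447265614 [0.13994592 0.08482394] 9.900020599365234
plate z 0.015306955663946908
blue ((457.6336364746094, -140.4794158935547), (108.34403228759766, 20.72757911682129), 65.87248229980469) 0.015016117730567602
(641, 1320, 3)
```

View pics/coup.png

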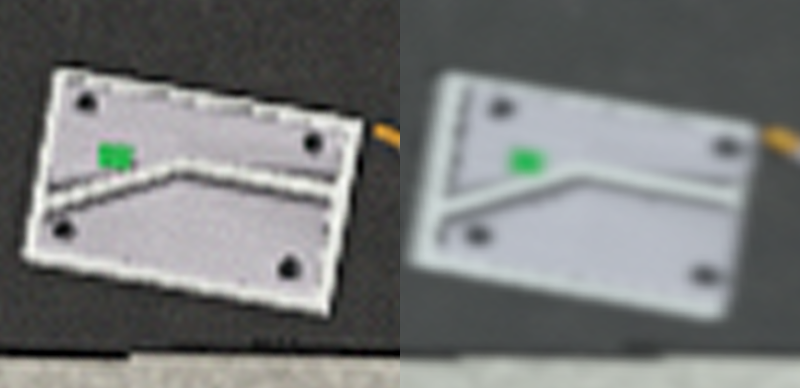

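```bash
python3 - <<'E'
from h import *
yaw=np.deg2rad(-10); C=dict(top=(.4715,.0110),side=(.4705,.012))
for c in("top","side"):
    d=load(c); ys=np.arange(.056,-.056,-.0005); xs=np.arange(.035,-.035,-.0005)
    Y,X=np.meshgrid(ys,xs); cx,cy=C[c]
    wx=cx+np.cos(yaw)*X-np.sin(yaw)*Y; wy=cy+np.sin(yaw)*X+np.cos(yaw)*Y
    uv=proj(d,np.stack([wx,wy,np.full_like(X,.01)],-1)).astype(np.float32)
    g=cv2.cvtColor(cv2.remap(d["frame"],uv[...,0],uv[...,1],cv2.INTER_CUBIC),cv2.COLOR_RGB2GRAY).astype(float)
    g=cv2.GaussianBlur(g,(3,3),0)
    res=[]
    for j in range(8,216,2):
        col=g[:,j]; k=np.argmax(col[25:115])+25; w=np.clip(col-185,0,None); w[:max(0,k-9)]=0; w[k+10:]=0
        if w.sum()>0: res.append((ys[j],(w*xs).sum()/w.sum()))
    r=np.array(res)
    from scipy.optimize import least_squares
    f=lambda p,y: np.where(y>p[0],p[1]+p[2]*(y-p[0]),p[1]+p[3]*(y-p[0]))
    s=least_squares(lambda p:f(p,r[:,0])-r[:,1],[.006,.005,-.5,0],loss="soft_l1",f_scale=.001).x
    b=np.array([s[1],s[0]]); a=np.arctan(s[2]); e=np.arctan(s[3])
    print(c,"bend xy",b.round(4),"angles",np.degrees([a,e]).round(1),"bend y(49): start y",b[1]+.049*np.cos(a),"end y",b[1]-.055*np.cos(e), "res",np.median(abs(f(s,r[:,0])-r[:,1])))
    Rm=np.array([[np.cos(yaw),-np.sin(yaw)],[np.sin(yaw),np.cos(yaw)]])
    for n,p in(("start",b+.049*np.array([np.sin(a),np.cos(a)])),("bend",b),("end",b-.055*np.array([np.sin(e),np.cos(e)]))): print(n,(np.array([cx,cy])+Rm@p).round(4))
E
```

```text
top bend xy [0.0111 0.0065] angles [-27.5   1.2] bend y(49): start y 0.049910914005340916 end y -0.048535837851227344 res 0.0001882755976481791
start [0.4688 0.0622]
bend [0.4835 0.0154]
end [ 0.4729 -0.0385]
side bend xy [0.0109 0.0062] angles [-28.2   2.3] bend y(49): start y 0.049378663737741246 end y -0.048745537376728654 res 0.0001410150158570691
start [0.467  0.0628]
bend [0.4823 0.0162]
end [ 0.4706 -0.0375]
```

```bash
cat > pl.py <<'E'
import numpy as np,json,sys
from scipy.spatial.transform import Rotation as R, Slerp
from cell import arm
def Rot(x,z):
    x=np.array(x,float);x/=np.linalg.norm(x);z=np.array(z,float);z-=x*(z@x);z/=np.linalg.norm(z);return np.c_[x,np.cross(z,x),z]
def state():
    s=arm.observe(); Rm=R.from_rotvec(s["ee_rot"]).as_matrix()
    open("log.jsonl","a").write(json.dumps({k:np.asarray(s[k]).tolist() for k in("joints","position","ee_rot")})+"\n")
    return s,np.array(s["position"]),Rm
def best(Rt,Rc):  # half-turn symmetric choice
    alt=Rt@np.diag([1,-1,-1]); return min((Rt,alt),key=lambda r:R.from_matrix(Rc.T@r).magnitude())
def rows(p,Rc,pt,Rt,f,n=None,mm=55,deg=9.5,dp=1):
    tot=np.linalg.norm(pt-p)*1e3; ang=np.degrees(R.from_matrix(Rc.T@Rt).magnitude())
    n=n or max(1,int(np.ceil(max(tot/mm,ang/deg)))); sl=Slerp([0,1],R.from_matrix([Rc,Rt])); out=[]
    for i in range(1,n+1):
        g=p+(pt-p)/(n-i+1); Rg=Slerp([0,1],R.from_matrix([Rc,Rt]))(1/(n-i+1)).as_matrix()
        sh=np.round(Rc.T@(g-p)*1e3,dp); tu=np.round(R.from_matrix(Rc.T@Rg).as_rotvec(degrees=True),dp)
        out.append([f]+(sh+0).tolist()+(tu+0).tolist()); p=p+Rc@sh/1e3; Rc=Rc@R.from_rotvec(tu,degrees=True).as_matrix()
    for i in range(0,n,5): print(json.dumps(out[i:i+5]))
    return p,Rc
def show(s,p,Rc): print("t",round(s["clock"],2),"p",p.round(4),"G",(p+.159*Rc[:,0]).round(4),"x",Rc[:,0].round(3),"z",Rc[:,2].round(3),"q",np.round(s["joints"],2),"F",np.round(s["force"],1),"w",round(s["width"]*91.8,1))
E
cat > a.py <<'E'
from pl import *
s,p,Rc=state(); show(s,p,Rc)
Rt=best(Rot([0,0,-1],[-.912,.409,0]),Rc); print(Rt.round(2).tolist())
G=np.array([.446,-.179,.0205]); T=G+[0,0,.159]
p,Rc=rows(p,Rc,T+[0,0,.08],Rt,60)
rows(p,Rc,T,Rt,60,n=4)
E
python3 a.py
```

```text
t 1.5 p [ 0.1893 -0.5956  0.4047] G [ 0.1893 -0.5956  0.2457] x [-0. -0. -1.] z [ 0.303 -0.953  0.   ] q [ 1.16  0.43  0.02  1.57 -0.01  1.13 -0.08] F [ 0.2 -0.2  0.1] w 91.8
[[0.0, 0.41, 0.91], [0.0, 0.91, -0.41], [-1.0, 0.0, 0.0]]
[[60, 14.5, 37.1, -31.9, -4.8, 0.0, 0.0], [60, 14.5, 39.6, -28.7, -4.8, 0.0, 0.0], [60, 14.5, 41.9, -25.3, -4.8, 0.0, 0.0], [60, 14.5, 43.9, -21.7, -4.8, 0.0, 0.0], [60, 14.5, 45.5, -18.0, -4.8, 0.0, 0.0]]
[[60, 14.5, 46.9, -14.1, -4.8, 0.0, 0.0], [60, 14.6, 47.9, -10.1, -4.9, 0.0, 0.0], [60, 14.5, 48.5, -6.0, -4.8, 0.0, 0.0], [60, 14.6, 48.9, -1.9, -4.9, 0.0, 0.0], [60, 14.5, 48.9, 2.2, -4.8, 0.0, 0.0]]
[[60, 20.0, 0.0, 0.0, 0.0, 0.0, 0.0], [60, 20.0, 0.0, 0.0, 0.0, 0.0, 0.0], [60, 20.0, 0.0, 0.0, 0.0, 0.0, 0.0], [60, 20.0, 0.0, 0.0, 0.0, 0.0, 0.0]]
```

>>> arm_command:
  motion:
    - [60,14.5,37.1,-31.9,-4.8,0.0,0.0]
    - [60,14.5,39.6,-28.7,-4.8,0.0,0.0]
    - [60,14.5,41.9,-25.3,-4.8,0.0,0.0]
    - [60,14.5,43.9,-21.7,-4.8,0.0,0.0]
    - [60,14.5,45.5,-18.0,-4.8,0.0,0.0]

```text
clock: 2.12
position: [0.3184, -0.386, 0.3321]
ee_rot: [0.657, 1.468, -0.658]
force: [0.6, 0.8, -0.5]
width: 0.656
```

>>> arm_command:
  motion:
    - [60,14.5,46.9,-14.1,-4.8,0.0,0.0]
    - [60,14.6,47.9,-10.1,-4.9,0.0,0.0]
    - [60,14.5,48.5,-6.0,-4.8,0.0,0.0]
    - [60,14.6,48.9,-1.9,-4.9,0.0,0.0]
    - [60,14.5,48.9,2.2,-4.8,0.0,0.0]

```text
clock: 2.75
position: [0.4468, -0.1778, 0.2593]
ee_rot: [0.329, 1.545, -0.329]
force: [-0.2, -0.4, -0.2]
width: 0.652
```

```bash
python3 a.py
```

```text
t 2.75 p [ 0.4468 -0.1778  0.2593] G [ 0.447  -0.1778  0.1003] x [ 0.001 -0.    -1.   ] z [ 0.913 -0.407  0.001] q [ 0.51  0.41 -0.31  2.06  0.19  0.69 -0.34] F [-0.2 -0.4 -0.2] w 59.9
[[0.0, 0.41, 0.91], [0.0, 0.91, -0.41], [-1.0, 0.0, 0.0]]
[[60, -0.2, -1.5, -0.2, 0.1, 0.1, 0.0]]
[[60, 20.0, 0.0, 0.0, 0.0, 0.0, 0.0], [60, 20.0, 0.0, 0.0, 0.0, 0.0, 0.0], [60, 20.0, 0.0, 0.0, 0.0, 0.0, 0.0], [60, 20.0, 0.0, 0.0, 0.0, 0.0, 0.0]]
```

>>> arm_command:
  motion:
    - [60,20,0,0,0,0,0]
    - [60,20,0,0,0,0,0]
    - [60,20,0,0,0,0,0]
    - [60,18.8,0,0,0,0,0]
    - [60,0,0,0,0,0,0]

```text
clock: 3.38
position: [0.4459, -0.1789, 0.18]
ee_rot: [0.331, 1.547, -0.331]
force: [-0.1, 0.2, -0.5]
width: 0.657
```

>>> arm_command:
  motion:
    - [0,0,0,0,0,0,0]
    - [0,0,0,0,0,0,0]
    - [0,0,0,0,0,0,0]
    - [0,0,0,0,0,0,0]
    - [0,0,0,0,0,0,0]
  newtons: 20

```text
clock: 4.0
position: [0.446, -0.179, 0.1809]
ee_rot: [0.331, 1.545, -0.331]
force: [-0.8, 0.0, 3.1]
width: 0.171
```

```bash
python3 a.py
```

```text
t 4.0 p [ 0.446  -0.179   0.1809] G [ 0.446  -0.179   0.0219] x [ 0. -0. -1.] z [ 0.912 -0.409  0.   ] q [ 0.46  0.54 -0.25  2.12  0.27  0.51 -0.41] F [-0.8  0.   3.1] w 15.7
[[0.0, 0.41, 0.91], [0.0, 0.91, -0.41], [-1.0, 0.0, 0.0]]
[[60, -39.3, 0.0, 0.0, 0.0, 0.0, 0.0], [60, -39.3, 0.0, 0.0, 0.0, 0.0, 0.0]]
[[60, 20.0, 0.0, 0.0, 0.0, 0.0, 0.0], [60, 20.0, 0.0, 0.0, 0.0, 0.0, 0.0], [60, 20.0, 0.0, 0.0, 0.0, 0.0, 0.0], [60, 20.0, 0.0, 0.0, 0.0, 0.0, 0.0]]
```

```bash
python3 - <<'E'
from h import *
t,s=load("top"),load("side")
a=ortho(t,.39,.50,-.42,-.25,.008,.00042); 
u,v=proj(s,np.array([.443,-.33,.05])); u,v=int(u),int(v); b=cv2.resize(s["frame"][v-25:v+25,u-30:u+30],None,fx=6.5,fy=6.5,interpolation=cv2.INTER_CUBIC)
u,v=proj(t,np.array([.443,-.345,.05])); u,v=int(u),int(v); c=cv2.resize(t["frame"][v-22:v+22,u-30:u+30],None,fx=6.5,fy=6.5,interpolation=cv2.INTER_CUBIC)
H=max(x.shape[0] for x in(b,c)); pad=lambda x:np.pad(x,((0,H-x.shape[0]),(0,0),(0,0)))
print(a.shape,b.shape,c.shape); cv2.imwrite("pics/crad.png",np.hstack([pad(b),pad(c)])[:,:,::-1])
for n,d in(("top",t),("side",s)):
    P,m=cloud(d); q=m&(abs(P[...,0]-.445)<.05)&(abs(P[...,1]+.345)<.06)
    w=P[q]; print(n,"foot z",np.median(w[(w[:,2]>.004)&(w[:,2]<.02)][:,2]))
    hi=w[w[:,2]>.045]; print("high",hi.min(0).round(4),hi.max(0).round(4),len(hi))
    f=w[(w[:,2]>.005)]; r=cv2.minAreaRect((f[:,:2]*1e3).astype(np.float32)); print("foot rect",r)
E
```

```text
(262, 405, 3) (325, 390, 3) (286, 390, 3)
top foot z 0.007283158540531409
high [ 0.4235 -0.3738  0.045 ] [ 0.4648 -0.3071  0.1048] 328
foot rect ((449.54302978515625, -341.5042724609375), (96.64582824707031, 69.66520690917969), 88.91297912597656)
side foot z 0.007839919168701082
high [ 0.4227 -0.3701  0.045 ] [ 0.4631 -0.3059  0.1068] 268
foot rect ((442.35638427734375, -343.62969970703125), (57.941707611083984, 89.19139099121094), 1.9562592506408691)
```

View pics/crad.png

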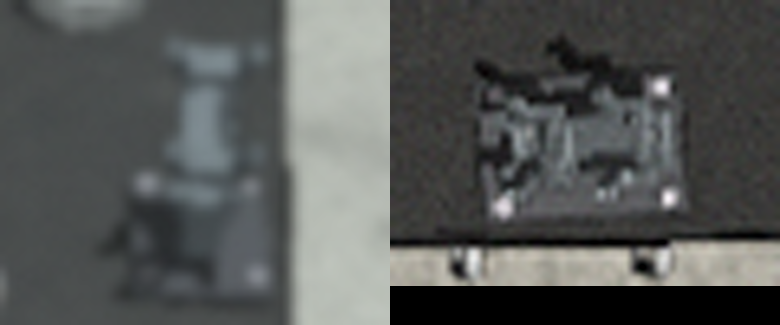

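>>> arm_command:
  motion:
    - [0,-30,0,0,0,0,0]
    - [0,-50,0,0,0,0,0]
    - [0,-50,0,0,0,0,0]
    - [0,-40,0,0,0,0,0]
    - [0,0,0,0,0,0,0]

```text
clock: 4.62
position: [0.4468, -0.1791, 0.3535]
ee_rot: [0.33, 1.54, -0.332]
force: [-0.5, 0.2, -1.3]
width: 0.173
```

```bash
python3 - <<'E'
from h import *
t,s=load("top"),load("side")
for n,d,P0 in(("top",t,np.array([.443,-.345,.05])),("side",s,np.array([.443,-.33,.05]))):
    u,v=proj(d,P0); u,v=int(u),int(v); off=(u-30,v-22) if n=="top" else (u-30,v-25)
    pts=dict(top=[(660-390,87),(670-390,198),(503-390,207)],side=[(147,184),(250,186),(258,275)])[n]
    W=[]
    for p in pts:
        x,y=off[0]+(p[0]+.5)/6.5-.5,off[1]+(p[1]+.5)/6.5-.5
        g=cv2.cvtColor(d["frame"],cv2.COLOR_RGB2GRAY).astype(float); i,j=int(round(y)),int(round(x)); k=g[i-2:i+3,j-2:j+3]; w=np.clip(k-np.percentile(k,45),0,None); yy,xx=np.mgrid[i-2:i+3,j-2:j+3]
        x,y=(w*xx).sum()/w.sum(),(w*yy).sum()/w.sum()
        r=d["Rm"]@np.linalg.inv(d["K"])@[x,y,1]; q=d["origin"]+r*((.0095-d["origin"][2])/r[2]); W.append(q[:2])
    W=np.array(W); print(n,W.round(4).tolist())
    for i,j in((0,1),(1,2),(0,2)): e=W[i]-W[j]; print(np.linalg.norm(e).round(4),np.degrees(np.arctan2(e[1],e[0])).round(1))
E
python3 - <<'E'
import sys; sys.path.insert(0,'.')
from pl import *; import os; os.chdir('.')
s,p,Rc=state(); show(s,p,Rc)
from cell import get_image
for c in("top","side"):
    im=get_image(c); np.savez(f"{c}1.npz",**im)
from h import *
for c in("top","side"):
    d=load(c,1); f=cv2.cvtColor(d["frame"],cv2.COLOR_RGB2HSV); P,m=cloud(d)
    k=m&(f[...,0]>100)&(f[...,0]<125)&(f[...,1]>150)&(f[...,2]>90)&(abs(P[...,0]-.46)<.08)&(abs(P[...,1]+.15)<.11)&(P[...,2]>.14)&(P[...,2]<.25)
    br=m&(f[...,0]>10)&(f[...,0]<28)&(f[...,1]>120)&(abs(P[...,0]-.5)<.05)&(abs(P[...,1]+.06)<.06)&(P[...,2]>.14)&(P[...,2]<.25)
    print(c,k.sum(),P[k].mean(0).round(4) if k.any() else '',P[k].min(0).round(3),P[k].max(0).round(3),"brass",br.sum(),P[br].mean(0).round(4) if br.any() else '')
E
```

```text
top [[0.4675, -0.3791], [0.4221, -0.3819], [0.4201, -0.3135]]
0.0455 3.6
0.0685 -88.3
0.081 -54.1
side [[0.466, -0.3785], [0.4205, -0.3785], [0.4178, -0.3128]]
0.0454 -0.0
0.0658 -87.6
0.0815 -53.7
t 4.62 p [ 0.4468 -0.1791  0.3535] G [ 0.4476 -0.1794  0.1945] x [ 0.005 -0.002 -1.   ] z [ 0.912 -0.41   0.006] q [ 0.55  0.28 -0.35  1.96  0.12  0.91 -0.28] F [-0.5  0.2 -1.3] w 15.8Traceback (most recent call last):
  File "<stdin>", line 12, in <module>
    return umr_minimum(a, axis, None, out, keepdims, initial, where)
ValueError: zero-size array to reduction operation minimum which has no identity
```

```bash
python3 - <<'E'
from h import *
o=[]
for c in("top","side"):
    d=load(c,1); u,v=map(int,proj(d,np.array([.47,-.13,.2]))); 
    o.append(cv2.resize(d["frame"][max(0,v-70):v+70,u-60:u+60],(480,560)))
    f=cv2.cvtColor(d["frame"],cv2.COLOR_RGB2HSV); P,m=cloud(d)
    k=(f[...,0]>100)&(f[...,0]<125)&(f[...,1]>150)&(f[...,2]>60); k[:v-40]=0;k[v+40:]=0;k[:,:u-60]=0;k[:,u+60:]=0
    print(c,u,v,k.sum(),P[k&m].mean(0) if k.any() else '', np.argwhere(k).mean(0))
cv2.imwrite("pics/held.png",np.hstack(o)[:,:800,::-1])
E
```

```text
top 283 212 33 [ 0.56903483 -0.0597698   0.12872425] [173.3030303  256.33333333]
side 350 169 208 [ 0.46406224 -0.13467888  0.18379059] [175.66826923 352.38461538]
```

View pics/held.png

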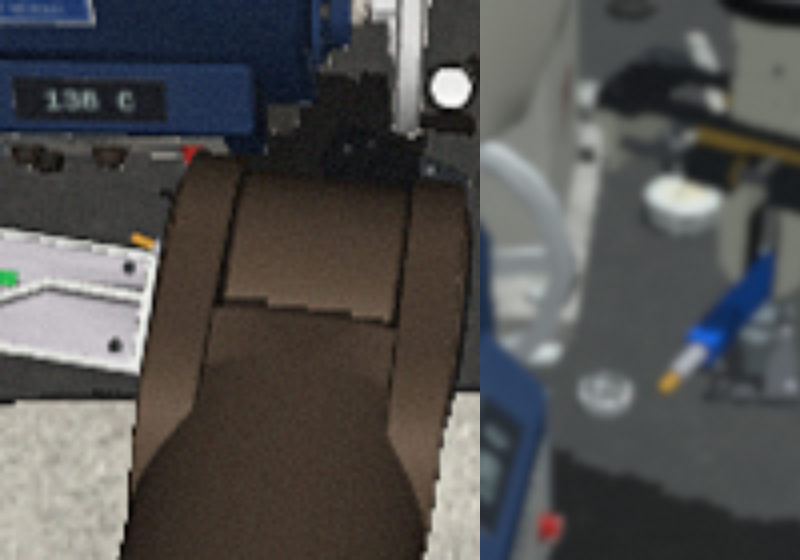

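```bash
python3 - <<'E'
from h import *
d=load("side",1); f=d["frame"][160:206,320:360]; h=cv2.cvtColor(f,cv2.COLOR_RGB2HSV)
b=(h[...,0]>10)&(h[...,0]<28)&(h[...,1]>110)&(h[...,2]>110); a=np.argwhere(b)+[160,320]; print("brass px rows/cols",a.mean(0),a.min(0),a.max(0),len(a))
k=(h[...,0]>100)&(h[...,0]<125)&(h[...,1]>150)&(h[...,2]>60); a=np.argwhere(k)+[160,320]; print("blue",a.min(0),a.max(0))
ax=np.array([.41,.912,0.004]); G=np.array([.4468,-.1791,.3535])+.172*np.array([.005,-.002,-1])
for off in(28,32,36):
    print(off,[ (x,proj(d,G+ax*(off+x)/1e3)[::-1].round(1).tolist()) for x in(55,81,88,95)])
E
```

```text
brass px rows/cols [194.5 336.5] [193 335] [196 338] 14
blue [163 342] [189 359]
28 [(55, [183.7, 343.6]), (81, [189.9, 337.8]), (88, [191.6, 336.2]), (95, [193.3, 334.6])]
32 [(55, [184.7, 342.7]), (81, [190.8, 336.9]), (88, [192.6, 335.3]), (95, [194.3, 333.6])]
36 [(55, [185.6, 341.8]), (81, [191.8, 336.0]), (88, [193.5, 334.3]), (95, [195.3, 332.7])]
```

```bash
cat > park.py <<'E'
from pl import *
yaw=np.radians(2.2); rest=np.array([.443,-.352,.092])
a=np.array([-np.sin(yaw),np.cos(yaw),0]); up=np.array([0,0,1]); X=np.array([np.cos(yaw),np.sin(yaw),0])
D=(a-up)/2**.5; N=(a+up)/2**.5
E
python3 - <<'E'
from park import *
s,p,Rc=state(); show(s,p,Rc)
Rt=Rot(-N,X)
rows(p,Rc,rest-.036*D+.232*N,Rt,0,deg=9)
E
```

```text
t 4.72 p [ 0.4456 -0.179   0.3504] G [ 0.4456 -0.1791  0.1914] x [-0. -0. -1.] z [ 0.912 -0.41   0.   ] q [ 0.55  0.29 -0.35  1.96  0.12  0.91 -0.28] F [-0.4 -0.6 -1.3] w 15.8
[[0, 11.5, -5.8, 1.1, -4.2, -1.7, -7.4], [0, 12.2, -4.3, 0.4, -4.2, -1.7, -7.4], [0, 12.6, -2.7, -0.2, -4.1, -1.7, -7.3], [0, 12.8, -1.1, -0.7, -4.2, -1.7, -7.4], [0, 12.9, 0.7, -1.1, -4.1, -1.8, -7.3]]
[[0, 12.6, 2.4, -1.4, -4.2, -1.7, -7.4]]
```

>>> arm_command:
  motion:
    - [0,11.5,-5.8,1.1,-4.2,-1.7,-7.4]
    - [0,12.2,-4.3,0.4,-4.2,-1.7,-7.4]
    - [0,12.6,-2.7,-0.2,-4.1,-1.7,-7.3]
    - [0,12.8,-1.1,-0.7,-4.2,-1.7,-7.4]
    - [0,12.9,0.7,-1.1,-4.1,-1.8,-7.3]

```text
clock: 5.35
position: [0.4388, -0.2075, 0.2914]
ee_rot: [-0.485, 1.498, -0.545]
force: [-0.1, -0.6, -1.7]
width: 0.169
```

>>> arm_command:
  motion:
    - [0,12.6,2.4,-1.4,-4.2,-1.7,-7.4]
    - [0,0,0,0,0,0,0]

```text
clock: 5.6
position: [0.437, -0.2125, 0.2792]
ee_rot: [-0.644, 1.473, -0.579]
force: [0.2, 0.6, -1.2]
width: 0.169
```

```bash
cat > b.py <<'E'
from park import *
s,p,Rc=state(); show(s,p,Rc)
Rt=Rot(-N,X)
p,Rc=rows(p,Rc,rest-.036*D+.232*N,Rt,0,deg=9)
rows(p,Rc,rest-.036*D+.173*N,Rt,0,mm=12)
E
python3 b.py
```

```text
t 5.6 p [ 0.437  -0.2125  0.2792] G [ 0.4408 -0.3246  0.1666] x [ 0.024 -0.705 -0.709] z [ 0.999  0.041 -0.007] q [ 0.15  0.41 -0.13  2.2   1.19  0.92 -0.86] F [ 0.2  0.6 -1.2] w 15.5
[[0, -0.9, -2.3, 0.6, 0.4, -0.2, -0.1]]
[[0, 11.8, 0.0, 0.0, 0.0, 0.0, 0.0], [0, 11.8, 0.0, 0.0, 0.0, 0.0, 0.0], [0, 11.8, 0.0, 0.0, 0.0, 0.0, 0.0], [0, 11.8, 0.0, 0.0, 0.0, 0.0, 0.0], [0, 11.8, -0.1, 0.0, 0.0, 0.0, 0.0]]
```

```bash
python3 - <<'E'
from park import *
from h import *
from cell import get_image
for c in("top","side"): np.savez(f"{c}2.npz",**get_image(c))
s,p,Rc=state(); show(s,p,Rc)
d=load("side",2); mid=p+.172*Rc[:,0]+.032*Rc[:,1]
for x in(20,55,68,85,95): print(x,proj(d,mid+Rc[:,1]*x/1e3).round(1))
for x in(0,43,58): print("cr",x,proj(d,rest+D*x/1e3).round(1))
u,v=proj(d,mid+.07*Rc[:,1]).astype(int); print(u,v)
cv2.imwrite("pics/pre.png",cv2.resize(d["frame"][v-30:v+30,u-35:u+35],None,fx=9,fy=9,interpolation=cv2.INTER_CUBIC)[:,:,::-1])
E
```

```text
t 5.7 p [ 0.4378 -0.213   0.2809] G [ 0.4417 -0.3249  0.1681] x [ 0.024 -0.704 -0.71 ] z [ 0.999  0.038 -0.003] q [ 0.16  0.41 -0.13  2.2   1.18  0.92 -0.86] F [ 0.1  0.1 -0.6] w 15.7
20 [361.9 162.1]
55 [361.4 175.4]
68 [361.3 180.4]
85 [361.1 187. ]
95 [361.  190.9]
cr 0 [360.2 161.3]
cr 43 [359.7 176.8]
cr 58 [359.5 182.2]
361 181
```

View pics/pre.png

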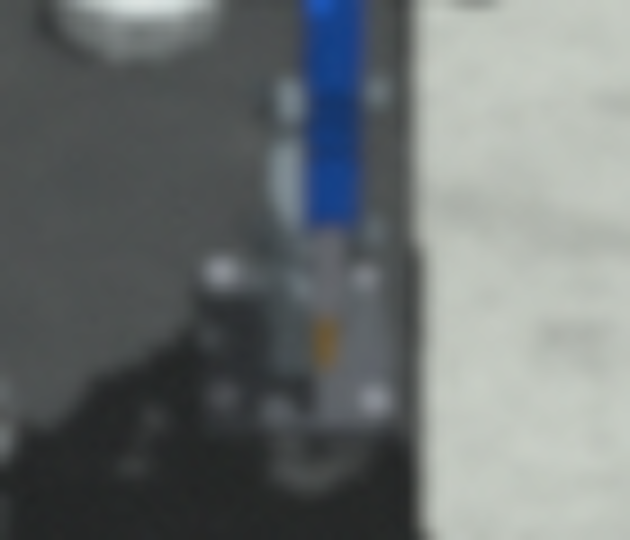

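```bash
python3 - <<'E'
from park import *
from h import *
d=load("side",0)
for n,P in(("foot",rest*[1,1,0]+a*.006+up*.0095),("p0",rest+N*.015),("p0-",rest+N*.015-X*.021),("p0+",rest+N*.015+X*.021),("p43",rest+D*.043+N*.015),("fork",rest+D*.058+N*.01),("f-",rest+D*.058+N*.01-X*.021),("f+",rest+D*.058+N*.01+X*.021)): print(n,proj(d,P).round(1))
d2=load("side",2)
sub=lambda f,r0,r1,c0,c1: cv2.resize(f[r0:r1,c0:c1],None,fx=11,fy=11,interpolation=cv2.INTER_CUBIC)
f=np.hstack([sub(d["frame"],150,200,343,379),sub(d2["frame"],150,200,343,379)]).astype(float)
f=np.clip((f-30)*1.7,0,255).astype(np.uint8); print(f.shape)
cv2.imwrite("pics/cmp.png",f[:,:,::-1])
g=cv2.cvtColor(d["frame"],cv2.COLOR_RGB2GRAY)
for r in range(155,192,2): print(r,g[r,346:376])
E
```

```text
foot [358.1 187.5]
p0 [360.6 160. ]
p0- [368.5 160.3]
p0+ [352.8 159.6]
p43 [360.1 175.6]
fork [359.8 181.5]
f- [367.7 181.8]
f+ [351.9 181.1]
(550, 792, 3)
155 [103  98  93  87  78  76  76  76  76  75  76  75  75  74  74  75  75  76
  75  76  75  76  76  72  69  96 144 173 181 183]
157 [ 79  78  76  77  77  77  77  78  80  79  77  77  75  75  75  76  76  76
  77  76  75  76  75  72  72 100 147 177 186 187]
159 [ 74  75  76  77  77  78  80  87  96  98  95  95  92  90  88  88  88  87
  85  82  84  88  87  79  77 105 153 181 188 188]
161 [ 76  76  76  76  75  76  79  85  92  98 108 121 126 126 126 128 128 121
 103  88  91 102 102  87  77 101 145 173 182 184]
163 [ 77  77  77  77  78  78  76  76  72  70  83 106 119 125 127 128 127 119
  98  77  73  77  79  74  74  99 145 175 184 185]
165 [ 77  77  78  78  78  80  80  82  78  76  77  86  93  97  97  93  88  84
  75  72  71  75  75  73  75 101 146 176 184 185]
167 [ 78  78  78  78  80  80  82  84  83  85 100 112 122 127 124 114  97  84
  78  76  75  75  75  76  81 106 148 175 184 185]
169 [ 78  78  77  77  76  77  77  78  79  90 112 129 1
[... 769 characters left out ...]
 97  92  87  84
  89 105 117 108  89  77  72  68  92 141 172 183]
183 [ 71  64  63  70  78  76  72  77  86  94 100 108 117 120 118 107  93  90
  93  97 102  96  84  75  71  67  94 142 173 185]
185 [ 71  62  52  47  47  46  45  47  51  60  69  78  83  84  83  80  76  80
  85  92  95  92  86  78  71  67  94 143 173 184]
187 [ 59  55  59  60  53  48  45  45  46  52  63  70  71  73  73  75  80  86
  92  94  95  94  87  80  73  68  94 142 172 184]
189 [ 44  50  68  77  70  56  48  45  47  53  63  71  73  74  74  79  87  93
  95  95  95  94  91  85  76  71  98 145 174 184]
191 [ 53  55  64  69  65  56  48  44  47  53  63  68  71  71  74  82  90  93
  95  95  95  95  91  84  75  75 105 152 178 183]
```

View pics/cmp.png

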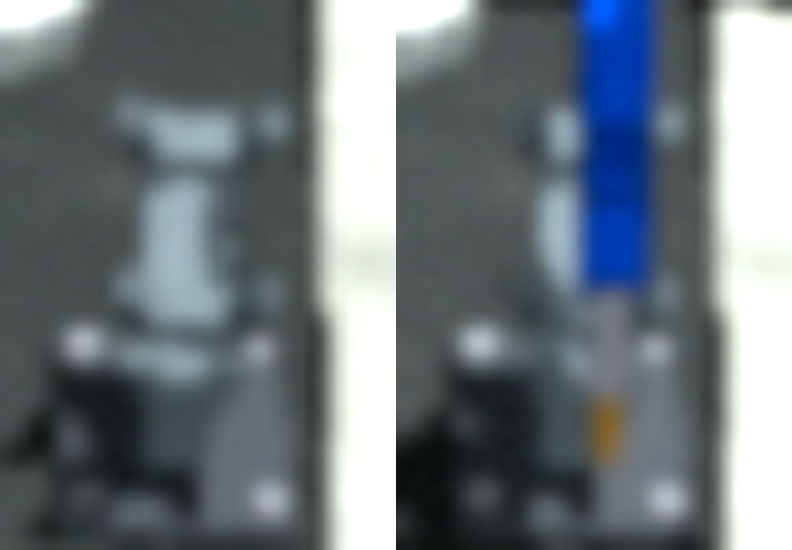

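```bash
python3 b.py
```

```text
t 5.7 p [ 0.4378 -0.213   0.2809] G [ 0.4417 -0.3249  0.1681] x [ 0.024 -0.704 -0.71 ] z [ 0.999  0.038 -0.003] q [ 0.16  0.41 -0.13  2.2   1.18  0.92 -0.86] F [ 0.1  0.1 -0.6] w 15.7
[[0, 0.0, -0.8, -0.1, 0.1, -0.1, -0.2]]
[[0, 11.8, 0.0, 0.0, 0.0, 0.0, 0.0], [0, 11.8, 0.0, 0.0, 0.0, 0.0, 0.0], [0, 11.8, 0.0, 0.0, 0.0, 0.0, 0.0], [0, 11.8, 0.0, 0.0, 0.0, 0.0, 0.0], [0, 11.8, 0.0, 0.0, 0.0, 0.0, 0.0]]
```

>>> arm_command:
  motion:
    - [0,12,0,0,0,0,0]
    - [0,12,0,0,0,0,0]
    - [0,10,0,0,0,0,0]
    - [0,8,0,0,0,0,0]
    - [0,6,0,0,0,0,0]

```text
clock: 6.32
position: [0.4392, -0.2478, 0.2474]
ee_rot: [-0.641, 1.468, -0.584]
force: [-0.4, 0.5, -1.1]
width: 0.174
```

>>> arm_command:
  motion:
    - [0,4,0,0,0,0,0]
    - [0,4,0,0,0,0,0]
    - [0,0,0,0,0,0,0]

```text
clock: 6.7
position: [0.4395, -0.2531, 0.2421]
ee_rot: [-0.641, 1.468, -0.584]
force: [-0.7, 0.9, -1.1]
width: 0.171
```

```bash
python3 b.py
```

```text
t 6.7 p [ 0.4395 -0.2531  0.2421] G [ 0.4437 -0.3654  0.1296] x [ 0.027 -0.706 -0.707] z [ 0.999  0.039 -0.001] q [ 0.21  0.49 -0.08  2.2   1.32  0.84 -0.95] F [-0.7  0.9 -1.1] w 15.7
[[0, -27.9, 0.1, -0.2, 0.0, 0.0, 0.0], [0, -28.0, 0.0, -0.1, 0.0, 0.0, 0.0]]
[[0, 11.8, 0.0, 0.0, 0.0, 0.0, 0.0], [0, 11.8, 0.0, 0.0, 0.0, 0.0, 0.0], [0, 11.8, 0.0, 0.0, 0.0, 0.0, 0.0], [0, 11.8, 0.0, 0.0, 0.0, 0.0, 0.0], [0, 11.8, 0.0, 0.0, 0.0, 0.0, 0.0]]
```

>>> arm_command:
  motion:
    - [0,2,0,0,0,0,0]
    - [0,0,0,0,0,0,0]

```text
clock: 6.95
position: [0.4396, -0.2544, 0.2408]
ee_rot: [-0.641, 1.468, -0.584]
force: [-0.3, 0.4, -0.2]
width: 0.169
```

>>> arm_command:
  motion:
    - [0,1,0,0,0,0,0]
    - [0,0,0,0,0,0,0]

```text
clock: 7.2
position: [0.4396, -0.2551, 0.24]
ee_rot: [-0.641, 1.468, -0.584]
force: [0.8, 0.6, -2.0]
width: 0.172
```

>>> arm_command:
  motion:
    - [0,1,0,0,0,0,0]
    - [0,0,0,0,0,0,0]

```text
clock: 7.45
position: [0.4397, -0.2558, 0.2394]
ee_rot: [-0.641, 1.468, -0.584]
force: [-1.1, 1.1, 0.5]
width: 0.171
```

>>> arm_command:
  motion:
    - [0,0.7,0,0,0,0,0]
    - [0,0,0,0,0,0,0]

```text
clock: 7.7
position: [0.4397, -0.2562, 0.239]
ee_rot: [-0.642, 1.468, -0.584]
force: [-1.7, 2.3, 4.6]
width: 0.172
```

>>> arm_command:
  motion:
    - [45,0,0,0,0,0,0]
    - [45,0,0,0,0,0,0]
    - [45,0,0,0,0,0,0]
    - [45,0,0,0,0,0,0]
    - [45,-10,0,0,0,0,0]

```text
clock: 8.32
position: [0.4391, -0.2493, 0.2458]
ee_rot: [-0.641, 1.469, -0.584]
force: [0.3, 0.3, -0.2]
width: 0.492
```

>>> arm_command:
  motion:
    - [45,-20,0,0,0,0,0]
    - [45,-30,0,0,0,0,0]
    - [45,-30,0,0,0,0,0]
    - [45,-30,0,0,0,0,0]
    - [45,0,0,0,0,0,0]

```text
clock: 8.95
position: [0.4371, -0.1698, 0.3253]
ee_rot: [-0.642, 1.464, -0.582]
force: [0.6, 0.5, 0.3]
width: 0.493
```

```bash
python3 - <<'E'
from park import *
from h import *
from cell import get_image
for c in("top","side"): np.savez(f"{c}3.npz",**get_image(c))
s,p,Rc=state(); show(s,p,Rc)
d=load("side",3)
print("butt",proj(d,rest-D*.055),"sh",proj(d,rest+D*.055),"tip",proj(d,rest+D*.095))
f=np.hstack([cv2.resize(load(c,3)["frame"][r:r+60,k:k+60],(400,400),interpolation=cv2.INTER_CUBIC) for c,r,k in(("side",140,330),("top",185,340))])
cv2.imwrite("pics/parked.png",f[:,:,::-1])
E
```

```text
t 9.05 p [ 0.4363 -0.1716  0.3238] G [ 0.4406 -0.2839  0.2114] x [ 0.027 -0.707 -0.707] z [ 0.999  0.039 -0.   ] q [ 0.1   0.32 -0.17  2.17  1.06  1.02 -0.78] F [ 0.  -1.1 -0.7] w 44.9
butt [360.85473626 141.92005637] sh [359.5508577  181.09671152] tip [359.06545208 195.68132776]
```

View pics/parked.png

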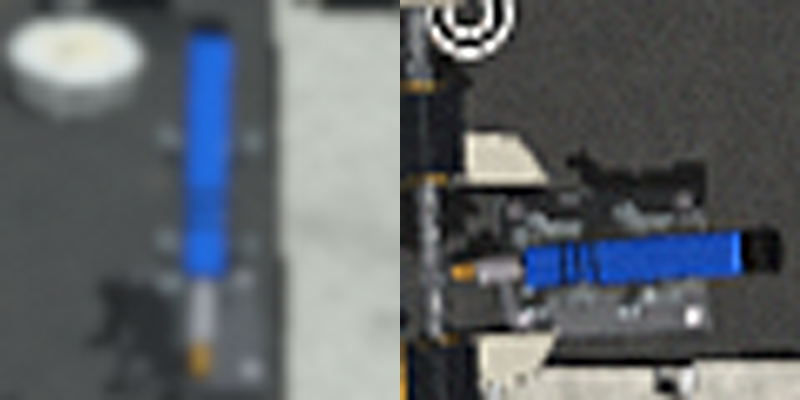

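```bash
cat > c.py <<'E'
from park import *
s,p,Rc=state(); show(s,p,Rc)
p,Rc=rows(p,Rc,np.array([.41,-.32,.39]),Rot(-up,X),45,deg=9.5)
p,Rc=rows(p,Rc,rest+D*(-.038-.159-.075),Rot(D,X),45,deg=9.5)
E
python3 c.py
```

```text
t 9.05 p [ 0.4363 -0.1716  0.3238] G [ 0.4406 -0.2839  0.2114] x [ 0.027 -0.707 -0.707] z [ 0.999  0.039 -0.   ] q [ 0.1   0.32 -0.17  2.17  1.06  1.02 -0.78] F [ 0.  -1.1 -0.7] w 44.9
[[45, 11.5, -30.2, -6.4, 0.0, 0.0, 9.0], [45, 6.6, -31.6, -6.4, 0.0, 0.0, 9.0], [45, 1.6, -32.3, -6.4, 0.0, 0.0, 9.0], [45, -3.5, -32.1, -6.4, 0.0, 0.0, 9.0], [45, -8.5, -31.1, -6.5, 0.0, 0.0, 9.0]]
[[45, 21.1, -45.1, 6.3, 0.0, 0.0, 9.0], [45, 13.8, -47.9, 6.4, 0.0, 0.0, 9.0], [45, 6.2, -49.4, 6.3, 0.0, 0.0, 9.0], [45, -1.7, -49.8, 6.4, 0.0, 0.0, 9.0], [45, -9.4, -49.0, 6.3, 0.0, 0.0, 9.0]]
```

>>> arm_command:
  motion:
    - [45,11.5,-30.2,-6.4,0.0,0.0,9.0]
    - [45,6.6,-31.6,-6.4,0.0,0.0,9.0]
    - [45,1.6,-32.3,-6.4,0.0,0.0,9.0]
    - [45,-3.5,-32.1,-6.4,0.0,0.0,9.0]
    - [45,-8.5,-31.1,-6.5,0.0,0.0,9.0]

```text
clock: 9.68
position: [0.4095, -0.3171, 0.389]
ee_rot: [-0.039, 1.575, 0.017]
force: [0.4, -0.7, -0.7]
width: 0.49
```

```bash
python3 c.py
```

```text
t 9.68 p [ 0.4095 -0.3171  0.389 ] G [ 0.4089 -0.3194  0.23  ] x [-0.004 -0.014 -1.   ] z [ 0.999  0.036 -0.004] q [ 0.73  0.29 -0.23  1.84  0.09  1.02  0.5 ] F [ 0.4 -0.7 -0.7] w 45.0
[[45, -0.9, -2.9, 0.4, -0.1, -0.3, 0.8]]
[[45, 21.1, -45.1, 6.4, 0.0, 0.0, 9.0], [45, 13.8, -47.9, 6.4, 0.0, 0.0, 9.0], [45, 6.2, -49.4, 6.3, 0.0, 0.0, 9.0], [45, -1.6, -49.8, 6.4, 0.0, 0.0, 9.0], [45, -9.4, -48.9, 6.3, 0.0, 0.1, 9.0]]
```

>>> arm_command:
  motion:
    - [45,21,-47.5,6.5,0.0,0.0,9.5]
    - [45,13.8,-47.9,6.4,0.0,0.0,9.0]
    - [45,6.2,-49.4,6.3,0.0,0.0,9.0]
    - [45,-1.6,-49.8,6.4,0.0,0.0,9.0]
    - [45,-9.4,-48.9,6.3,0.0,0.0,9.2]

```text
clock: 10.3
position: [0.4491, -0.5456, 0.2842]
ee_rot: [0.59, 1.502, 0.638]
force: [1.2, 0.3, 0.0]
width: 0.494
```

```bash
cat > c2.py <<'E'
from park import *
s,p,Rc=state(); show(s,p,Rc)
p,Rc=rows(p,Rc,rest+D*(-.038-.159-.075),Rot(D,X),45)
p,Rc=rows(p,Rc,rest+D*(-.038-.159),Rot(D,X),45,n=5)
E
python3 c2.py
```

```text
t 10.3 p [ 0.4491 -0.5456  0.2842] G [ 0.4445 -0.4335  0.1716] x [-0.029  0.705 -0.709] z [ 0.999  0.035 -0.006] q [ 1.03  0.92 -0.24  1.13 -0.29  1.73  0.9 ] F [1.2 0.3 0. ] w 45.3
[[45, 0.9, 1.1, 1.3, -0.4, -0.1, 0.1]]
[[45, 15.0, 0.0, 0.0, 0.0, 0.0, 0.0], [45, 15.0, 0.0, 0.0, 0.0, 0.0, 0.0], [45, 15.0, 0.0, 0.0, 0.0, 0.0, 0.0], [45, 15.0, 0.0, 0.0, 0.0, 0.0, 0.0], [45, 15.0, 0.0, 0.1, 0.0, 0.0, 0.0]]
```

>>> arm_command:
  motion:
    - [45,0.9,1.1,1.3,-0.4,0,0]
    - [45,15,0,0,0,0,0]
    - [45,20,0,0,0,0,0]
    - [45,20,0,0,0,0,0]
    - [45,10,0,0,0,0,0]

```text
clock: 10.92
position: [0.4494, -0.4951, 0.2402]
ee_rot: [0.578, 1.501, 0.64]
force: [0.2, -0.4, 0.1]
width: 0.493
```

```bash
python3 c2.py
```

```text
t 10.93 p [ 0.4494 -0.4951  0.2402] G [ 0.4445 -0.3836  0.1269] x [-0.03   0.701 -0.713] z [ 0.999  0.042 -0.001] q [ 1.02  0.9  -0.26  1.3  -0.29  1.57  0.92] F [ 0.2 -0.4  0.1] w 45.3
[[45, -33.0, -2.0, -0.5, 0.1, -0.1, 0.2], [45, -32.9, -2.0, -0.5, 0.0, -0.1, 0.3]]
[[45, 15.0, 0.0, 0.0, 0.0, 0.0, 0.0], [45, 15.0, 0.0, 0.0, 0.0, 0.0, 0.0], [45, 15.0, 0.0, 0.0, 0.0, 0.0, 0.0], [45, 15.0, 0.0, 0.0, 0.0, 0.0, 0.0], [45, 15.0, 0.0, 0.0, 0.0, 0.0, 0.0]]
```

>>> arm_command:
  motion:
    - [45,4.5,-2,-0.5,0.1,0,0.3]
    - [45,4.5,-1.5,-0.5,0,-0.2,0.2]
    - [45,0,0,0,0,0,0]
    - [45,0,0,0,0,0,0]

```text
clock: 11.42
position: [0.4485, -0.4928, 0.2315]
ee_rot: [0.587, 1.495, 0.644]
force: [-0.3, 0.1, 0.3]
width: 0.488
```

```bash
python3 c2.py|head -2
```

```text
t 11.43 p [ 0.4485 -0.4928  0.2315] G [ 0.4444 -0.3804  0.1191] x [-0.026  0.707 -0.707] z [0.999 0.038 0.001] q [ 1.02  0.9  -0.27  1.31 -0.3   1.55  0.92] F [-0.3  0.1  0.3] w 44.8
[[45, -36.9, 0.5, 0.0, 0.0, 0.0, 0.0], [45, -36.8, 0.6, 0.1, 0.0, 0.1, 0.0]]
```

>>> arm_command:
  motion:
    - [0,0,0,0,0,0,0]
    - [0,0,0,0,0,0,0]
    - [0,0,0,0,0,0,0]
    - [0,0,0,0,0,0,0]
  newtons: 30

```text
clock: 11.92
position: [0.4485, -0.4925, 0.2313]
ee_rot: [0.587, 1.495, 0.645]
force: [0.2, -0.1, -0.3]
width: 0.172
```

>>> arm_command:
  motion:
    - [0,-0.5,5,0,0,0,0]
    - [0,0,15,0,0,0,0]
    - [0,0,20,0,0,0,0]
    - [0,0,20,0,0,0,0]
    - [0,0,0,0,0,0,0]

```text
clock: 12.55
position: [0.4476, -0.449, 0.2764]
ee_rot: [0.584, 1.494, 0.646]
force: [0.0, -0.1, -0.9]
width: 0.171
```

```bash
python3 c2.py|head -2
```

```text
t 12.55 p [ 0.4476 -0.449   0.2764] G [ 0.4434 -0.3367  0.164 ] x [-0.026  0.707 -0.707] z [0.999 0.04  0.003] q [ 1.    0.81 -0.29  1.4  -0.32  1.54  0.89] F [ 0.  -0.1 -0.9] w 15.7
[[45, -36.5, -30.9, -0.5, 0.1, 0.0, 0.0], [45, -36.4, -30.8, -0.4, 0.1, 0.1, 0.0]]
```

```bash
cat > d.py <<'E'
from park import *
Lb=.159+.0393+.092; az=np.radians(-80); Rv=Rot(-up,[np.cos(az),np.sin(az),0])
S,B,E_=np.array([.4688,.0625,.013]),np.array([.4838,.0158,.013]),np.array([.4727,-.038,.013])
off=Rv@[Lb,.0009,0]     # ball relative to TCP
E
python3 - <<'E'
from d import *
s,p,Rc=state(); show(s,p,Rc)
print(np.linalg.norm(B-S),np.linalg.norm(E_-B))
rows(p,Rc,S+[0,0,.06]-off,Rv,0,deg=8.5,mm=55)
E
```

```text
t 12.55 p [ 0.4476 -0.449   0.2764] G [ 0.4434 -0.3367  0.164 ] x [-0.026  0.707 -0.707] z [0.999 0.04  0.003] q [ 1.    0.81 -0.29  1.4  -0.32  1.54  0.89] F [ 0.  -0.1 -0.9] w 15.7
0.049049872578835516 0.05493314118089371
[[0, 27.2, 38.4, 3.7, 7.1, -2.9, -3.4], [0, 24.9, 40.0, -2.4, 7.1, -2.9, -3.4], [0, 22.2, 40.7, -8.7, 7.1, -2.9, -3.4], [0, 19.2, 40.5, -14.7, 7.1, -2.9, -3.3], [0, 16.0, 39.3, -20.6, 7.1, -2.9, -3.3]]
[[0, 12.7, 37.3, -26.1, 7.1, -2.9, -3.4], [0, 9.1, 34.3, -31.1, 7.0, -2.9, -3.3], [0, 5.5, 30.7, -35.4, 7.1, -2.9, -3.4], [0, 1.9, 26.3, -39.1, 7.0, -2.9, -3.3], [0, -1.5, 21.3, -42.1, 7.1, -3.0, -3.3]]
[[0, -4.8, 15.8, -44.2, 7.0, -2.9, -3.4]]
```

>>> arm_command:
  motion:
    - [0,27.2,38.4,3.7,7.1,-2.9,-3.4]
    - [0,24.9,40.0,-2.4,7.1,-2.9,-3.4]
    - [0,22.2,40.7,-8.7,7.1,-2.9,-3.4]
    - [0,19.2,40.5,-14.7,7.1,-2.9,-3.3]
    - [0,16.0,39.3,-20.6,7.1,-2.9,-3.3]

```text
clock: 13.18
position: [0.4563, -0.2171, 0.3143]
ee_rot: [0.862, 1.491, -0.14]
force: [0.2, -0.1, -0.8]
width: 0.174
```

>>> arm_command:
  motion:
    - [0,12.7,37.3,-26.1,7.1,-2.9,-3.4]
    - [0,9.1,34.3,-31.1,7.0,-2.9,-3.3]
    - [0,5.5,30.7,-35.4,7.1,-2.9,-3.4]
    - [0,1.9,26.3,-39.1,7.0,-2.9,-3.3]
    - [0,-1.5,21.3,-42.1,7.1,-3.0,-3.3]

```text
clock: 13.8
position: [0.4637, -0.0059, 0.3512]
ee_rot: [1.038, 1.363, -0.858]
force: [0.3, 0.6, -1.0]
width: 0.169
```

```bash
python3 - <<'E'
from d import *
s,p,Rc=state(); show(s,p,Rc)
rows(p,Rc,S+[0,0,.03]-off,Rv,0,deg=8.5,mm=55)
E
```

```text
t 13.8 p [ 0.4637 -0.0059  0.3512] G [0.4723 0.0091 0.1931] x [ 0.054  0.095 -0.994] z [ 0.345 -0.936 -0.07 ] q [-0.02  0.22 -0.05  2.04 -0.11  0.82 -1.22] F [ 0.3  0.6 -1. ] w 15.5
[[0, 12.2, 12.8, -30.6, 5.0, -2.2, -2.2], [0, 10.6, 10.5, -32.0, 5.0, -2.2, -2.2]]
```

>>> arm_command:
  motion:
    - [0,12.2,12.8,-30.6,5.0,-2.2,-2.2]
    - [0,10.6,10.5,-32.0,5.0,-2.2,-2.2]
    - [0,0,0,0,0,0,0]
    - [0,0,0,0,0,0,0]

```text
clock: 14.3
position: [0.4678, 0.0608, 0.333]
ee_rot: [1.078, 1.29, -1.074]
force: [0.2, 0.4, -0.4]
width: 0.173
```

```bash
cat > look.py <<'E'
from d import *
from h import *
from cell import get_image
import sys
n=int(sys.argv[1])
for c in("top","side"): np.savez(f"{c}{n}.npz",**get_image(c))
s,p,Rc=state(); show(s,p,Rc)
d=load("side",n); tip=p+Rc@[Lb,.0009,0]; print("ball pred",tip.round(4))
f=cv2.cvtColor(d["frame"],cv2.COLOR_RGB2HSV)
u,v=proj(d,tip); print("px pred ball",u.round(1),v.round(1),"brass mid",proj(d,tip-.0055*Rc[:,0]).round(2),"shoulder",proj(d,tip-.037*Rc[:,0]).round(2),"handle end near fingers",proj(d,tip-.1*Rc[:,0]).round(2))
i,j=int(v),int(u); h=f[i-14:i+6,j-10:j+10]
b=(h[...,0]>8)&(h[...,0]<30)&(h[...,1]>100); q=np.argwhere(b)+[i-14,j-10]; print("brass obs",q.mean(0)[::-1],q.min(0)[::-1],q.max(0)[::-1],len(q))
h=f[i-60:i,j-20:j+20]; k=(h[...,0]>100)&(h[...,0]<125)&(h[...,1]>150)&(h[...,2]>60); q=np.argwhere(k)+[i-60,j-20]
for r in range(q[:,0].min(),q[:,0].max()+1,3):
    c=q[q[:,0]==r][:,1]; print("blue row",r,c.min(),c.max(),"pred",[round(float(x[0]),1) for x in [min((proj(d,tip-L*Rc[:,0]) for L in np.arange(.03,.12,.002)),key=lambda z:abs(z[1]-r))]])
cv2.imwrite(f"pics/look{n}.png",cv2.resize(d["frame"][i-60:i+30,j-50:j+50],None,fx=6,fy=6,interpolation=cv2.INTER_CUBIC)[:,:,::-1])
E
python3 look.py 4
```

```text
t 14.4 p [0.4679 0.06   0.3332] G [0.468  0.0604 0.1742] x [ 0.001  0.003 -1.   ] z [ 0.176 -0.984 -0.003] q [-0.22  0.27 -0.03  2.03  0.01  0.84 -1.64] F [ 0.3 -0.4 -0.1] w 15.5
ball pred [0.469  0.0609 0.0429]
px pred ball 342.8 290.9 brass mid [342.89 289.02] shoulder [343.72 277.77] handle end near fingers [345.5  253.47]
brass obs [343.5 291. ] [343 291] [344 291] 2
blue row 259 346 349 pred [345.1]
blue row 262 343 349 pred [344.9]
blue row 265 343 349 pred [344.6]
blue row 268 343 348 pred [344.5]
blue row 271 343 348 pred [344.2]
blue row 274 342 348 pred [344.0]
blue row 277 342 348 pred [343.8]
blue row 280 343 348 pred [343.5]
```

View pics/look4.png

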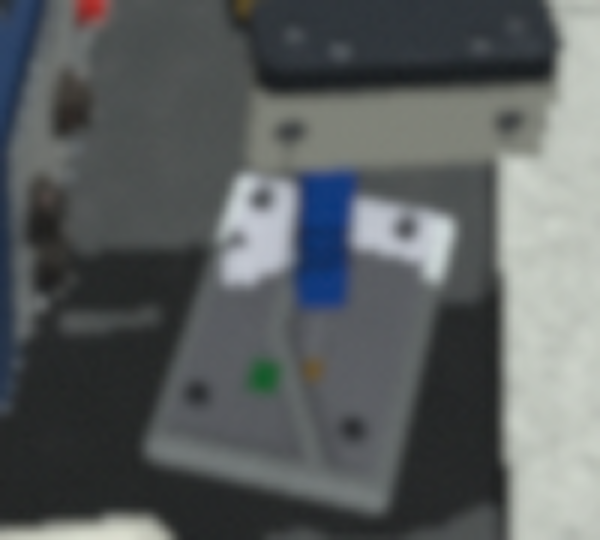

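```bash
cat > favg.py <<'E'
from d import *
from cell import get_image
import sys
F=[]
for i in range(int(sys.argv[1])):
    s=arm.observe(); F.append(np.r_[s["force"],s["ft_torque"]]); get_image("top")
s,p,Rc=state(); show(s,p,Rc); print("ball",(p+Rc@[Lb,.0009,0]).round(4),"Favg",np.mean(F,0).round(2),"sem",(np.std(F,0)/len(F)**.5).round(2))
E
python3 - <<'E'
from d import *
s,p,Rc=state()
S2=S+(S-B)/np.linalg.norm(S-B)*.0015
p,Rc=rows(p,Rc,S2+[0,0,.012]-off,Rv,0,n=3)
p,Rc=rows(p,Rc,S2+[0,0,.004]-off,Rv,0,n=2)
E
```

```text
[[0, 6.0, 0.1, -1.3, 0.1, 0.0, 0.0], [0, 5.9, 0.0, -1.2, 0.0, -0.1, 0.0], [0, 6.0, 0.1, -1.3, 0.1, 0.0, -0.1]]
[[0, 4.0, 0.0, 0.0, 0.0, 0.0, 0.0], [0, 4.0, 0.0, 0.0, 0.0, 0.0, 0.0]]
```

>>> arm_command:
  motion:
    - [0,6,0.1,-1.3,0.1,0,0]
    - [0,6,0,-1.2,0,-0.1,0]
    - [0,6,0.1,-1.3,0.1,0,-0.1]
    - [0,4,0,0,0,0,0]
    - [0,4,0,0,0,0,0]

```text
clock: 15.02
position: [0.4674, 0.0651, 0.3068]
ee_rot: [1.079, 1.288, -1.079]
force: [-0.0, -0.0, -1.3]
width: 0.171
```

```bash
python3 favg.py 8
```

```text
t 15.43 p [0.4675 0.0651 0.3073] G [0.4675 0.0652 0.1483] x [-0.     0.001 -1.   ] z [ 0.174 -0.985 -0.001] q [-0.23  0.31 -0.03  2.05  0.01  0.78 -1.66] F [ 0.5 -0.7 -1.1] w 15.6
ball [0.4683 0.0655 0.017 ] Favg [-0.03  0.05 -0.99 -0.01  0.01 -0.02] sem [0.18 0.22 0.13 0.01 0.01 0.01]
```

>>> arm_command:
  motion:
    - [0,2,0,0,0,0,0]
    - [0,2,0,0,0,0,0]
    - [0,2,0,0,0,0,0]
    - [0,0,0,0,0,0,0]

```text
clock: 15.92
position: [0.4675, 0.0651, 0.301]
ee_rot: [1.079, 1.288, -1.079]
force: [-0.3, -0.3, 0.1]
width: 0.175
```

```bash
python3 favg.py 10
```

```text
t 16.43 p [0.4674 0.0651 0.3011] G [0.4673 0.0652 0.1421] x [-0.001  0.001 -1.   ] z [ 0.174 -0.985 -0.001] q [-0.23  0.32 -0.03  2.06  0.01  0.77 -1.66] F [-0.8 -1.   0.2] w 15.8
ball [0.4681 0.0654 0.0108] Favg [ 0.17 -0.17 -0.18 -0.01  0.06  0.01] sem [0.16 0.1  0.14 0.01 0.01 0.01]
```

>>> arm_command:
  motion:
    - [0,1.5,0,0,0,0,0]
    - [0,1.5,0,0,0,0,0]
    - [0,0,0,0,0,0,0]

```text
clock: 16.8
position: [0.4675, 0.0651, 0.298]
ee_rot: [1.079, 1.288, -1.079]
force: [-0.3, -0.4, 0.4]
width: 0.172
```

```bash
python3 favg.py 8; cat > tr.py <<'E'
from d import *
import sys
s,p,Rc=state(); show(s,p,Rc); b=p+Rc@[Lb,.0009,0]; print("ball",b.round(4))
u=(B-S)/np.linalg.norm(B-S); n=np.array([-u[1],u[0],0]); print("lat leg1 mm",((b-S)@n*1e3).round(2),"along",((b-S)@u*1e3).round(1))
u2=(E_-B)/np.linalg.norm(E_-B); n2=np.array([-u2[1],u2[0],0]); print("lat leg2",((b-B)@n2*1e3).round(2),"along",((b-B)@u2*1e3).round(1))
T={"B":B,"E":E_+u2*.0015}[sys.argv[1]].copy(); T[2]=.0078
p,Rc=rows(p,Rc,T-off,Rv,0,mm=3.1,dp=2)
E
python3 tr.py B
```

```text
t 17.2 p [0.4674 0.0651 0.2981] G [0.4673 0.0652 0.1391] x [-0.001  0.001 -1.   ] z [ 0.174 -0.985 -0.001] q [-0.23  0.32 -0.03  2.06  0.01  0.76 -1.66] F [-0.2  0.2  0.8] w 15.8
ball [0.4681 0.0654 0.0078] Favg [-0.39 -0.08  0.57  0.01  0.06  0.01] sem [0.11 0.16 0.17 0.01 0.01 0.01]
t 17.2 p [0.4674 0.0651 0.2981] G [0.4673 0.0652 0.1391] x [-0.001  0.001 -1.   ] z [ 0.174 -0.985 -0.001] q [-0.23  0.32 -0.03  2.06  0.01  0.76 -1.66] F [-0.2  0.2  0.8] w 15.8
ball [0.4681 0.0654 0.0078]
lat leg1 mm 0.23 along -3.0
lat leg2 -25.42 along -45.4
[[0, 0.0, 0.39, 3.02, 0.0, 0.0, 0.0], [0, 0.0, 0.39, 3.02, 0.0, 0.0, 0.0], [0, 0.0, 0.39, 3.02, 0.0, 0.0, 0.0], [0, 0.0, 0.39, 3.02, 0.0, 0.0, 0.0], [0, 0.0, 0.39, 3.02, 0.0, 0.0, 0.0]]
[[0, 0.0, 0.39, 3.02, 0.0, 0.0, 0.0], [0, 0.0, 0.39, 3.02, 0.0, 0.0, 0.0], [0, 0.0, 0.39, 3.02, 0.0, -0.01, 0.0], [0, 0.0, 0.39, 3.02, 0.0, 0.0, 0.0], [0, 0.0, 0.39, 3.02, 0.01, -0.01, 0.0]]
[[0, 0.0, 0.39, 3.02, 0.0, 0.0, 0.0], [0, 0.0, 0.39, 3.02, 0.01, -0.01, 0.01], [0, -0.01, 0.39, 3.02, 0.0, 0.0, 0.0], [0, 0.0, 0.39, 3.02, 0.01, -0.01, 0.01], [0, 0.0, 0.39, 3.03, 0.0, 0.0, 0.0]]
[[0, -0.01, 0.4, 3.02, 0.01, -0.01, 0.01], [0, 0.0, 0.39, 3.03, 0.0, 0.0, 0.0]]
```

>>> arm_command:
  motion:
    - [0,0,0.39,3.02,0,0,0]
    - [0,0,0.39,3.02,0,0,0]
    - [0,0,0.39,3.02,0,0,0]
    - [0,0,0.39,3.02,0,0,0]
    - [0,0,0.39,3.02,0,0,0]

```text
clock: 17.82
position: [0.4721, 0.0503, 0.2981]
ee_rot: [1.079, 1.288, -1.079]
force: [-0.4, 0.7, 0.6]
width: 0.173
```

```bash
python3 favg.py 4; python3 tr.py B
```

```text
t 18.02 p [0.4721 0.0501 0.2981] G [0.472  0.0501 0.1391] x [-0.001  0.    -1.   ] z [ 0.174 -0.985 -0.   ] q [-0.2   0.32 -0.03  2.06  0.01  0.76 -1.63] F [ 0.4 -1.3  0.6] w 16.1
ball [0.4728 0.0503 0.0078] Favg [ 0.15 -0.23  0.97 -0.13 -0.02  0.  ] sem [0.27 0.36 0.28 0.14 0.03 0.01]
t 18.02 p [0.4721 0.0501 0.2981] G [0.472  0.0501 0.1391] x [-0.001  0.    -1.   ] z [ 0.174 -0.985 -0.   ] q [-0.2   0.32 -0.03  2.06  0.01  0.76 -1.63] F [ 0.4 -1.3  0.6] w 16.1
ball [0.4728 0.0503 0.0078]
lat leg1 mm 0.12 along 12.8
lat leg2 -17.72 along -31.6
[[0, 0.0, 0.39, 2.98, 0.0, 0.0, 0.0], [0, 0.0, 0.39, 2.98, 0.0, 0.0, 0.0], [0, 0.0, 0.39, 2.98, 0.0, 0.0, 0.0], [0, 0.0, 0.39, 2.98, 0.0, 0.0, 0.0], [0, 0.0, 0.39, 2.99, 0.0, 0.0, 0.0]]
[[0, -0.01, 0.39, 2.98, 0.0, 0.0, 0.0], [0, 0.0, 0.39, 2.99, 0.0, 0.0, 0.0], [0, -0.01, 0.38, 2.98, 0.0, 0.0, 0.01], [0, 0.0, 0.39, 2.99, 0.0, -0.01, 0.0], [0, -0.01, 0.38, 2.98, 0.01, 0.0, 0.01]]
[[0, 0.0, 0.39, 2.99, 0.0, -0.01, 0.0], [0, -0.01, 0.38, 2.98, 0.01, 0.0, 0.01]]
```

>>> arm_command:
  motion:
    - [0,0,0.39,2.98,0,0,0]
    - [0,0,0.39,2.98,0,0,0]
    - [0,0,0.39,2.98,0,0,0]
    - [0,0,0.39,2.98,0,0,0]
    - [0,0,0.39,2.98,0,0,0]

```text
clock: 18.65
position: [0.4766, 0.036, 0.2981]
ee_rot: [1.079, 1.288, -1.079]
force: [-1.0, 0.9, 0.5]
width: 0.171
```

>>> arm_command:
  motion:
    - [0,0,0.39,2.98,0,0,0]
    - [0,0,0.39,2.98,0,0,0]
    - [0,0,0.39,2.98,0,0,0]
    - [0,0,0.39,2.98,0,0,0]
    - [0,0,0.39,2.98,0,0,0]

```text
clock: 19.27
position: [0.4811, 0.0217, 0.298]
ee_rot: [1.079, 1.288, -1.079]
force: [-1.3, 0.5, 1.2]
width: 0.175
```

>>> arm_command:
  motion:
    - [0,0,0.39,2.98,0,0,0]
    - [0,0,0.39,2.98,0,0,0]

```text
clock: 19.52
position: [0.4829, 0.016, 0.298]
ee_rot: [1.079, 1.288, -1.079]
force: [-0.5, 1.3, 0.5]
width: 0.169
```

```bash
python3 favg.py 6; python3 tr.py E
```

```text
t 19.82 p [0.4829 0.0159 0.2981] G [0.4828 0.016  0.1391] x [-0.001  0.    -1.   ] z [ 0.174 -0.985 -0.001] q [-0.13  0.34 -0.01  2.04  0.01  0.77 -1.55] F [-0.1  0.2  1.1] w 15.9
ball [0.4836 0.0162 0.0078] Favg [ 0.09 -0.62  0.72 -0.16 -0.01 -0.02] sem [0.2  0.36 0.14 0.11 0.03 0.01]
t 19.82 p [0.4829 0.0159 0.2981] G [0.4828 0.016  0.1391] x [-0.001  0.    -1.   ] z [ 0.174 -0.985 -0.001] q [-0.13  0.34 -0.01  2.04  0.01  0.77 -1.55] F [-0.1  0.2  1.1] w 15.9
ball [0.4836 0.0162 0.0078]
lat leg1 mm -0.07 along 48.6
lat leg2 -0.27 along -0.3
[[0, 0.0, -1.1, 2.77, 0.0, 0.0, 0.0], [0, 0.0, -1.1, 2.77, 0.0, 0.0, 0.0], [0, 0.0, -1.1, 2.77, 0.0, 0.0, 0.0], [0, 0.0, -1.1, 2.77, 0.0, 0.0, 0.0], [0, 0.0, -1.1, 2.77, 0.0, 0.0, 0.0]]
[[0, 0.0, -1.1, 2.77, 0.0, 0.0, 0.0], [0, 0.0, -1.1, 2.77, 0.0, 0.0, 0.0], [0, 0.0, -1.1, 2.77, 0.0, 0.0, 0.0], [0, -0.01, -1.1, 2.77, 0.0, 0.0, 0.0], [0, 0.0, -1.1, 2.77, 0.0, 0.0, 0.0]]
[[0, -0.01, -1.1, 2.78, 0.0, 0.0, 0.0], [0, 0.0, -1.1, 2.77, 0.0, 0.0, 0.0], [0, -0.01, -1.1, 2.78, 0.0, 0.0, 0.0], [0, 0.0, -1.1, 2.77, 0.01, -0.01, 0.0], [0, 0.0, -1.09, 2.78, 0.0, 0.0, 0.01]]
[[0, -0.01, -1.1, 2.78, 0.01, -0.01, 0.0], [0, 0.0, -1.09, 2.77, 0.0, 0.0, 0.01], [0, -0.01, -1.1, 2.78, 0.01, -0.01, 0.0], [0, 0.0, -1.09, 2.77, 0.0, 0.0, 0.01]]
```

>>> arm_command:
  motion:
    - [0,0,-1.1,2.77,0,0,0]
    - [0,0,-1.1,2.77,0,0,0]
    - [0,0,-1.1,2.77,0,0,0]
    - [0,0,-1.1,2.77,0,0,0]
    - [0,0,-1.1,2.77,0,0,0]

```text
clock: 20.45
position: [0.4798, 0.0014, 0.298]
ee_rot: [1.079, 1.288, -1.079]
force: [-0.2, 0.5, 0.5]
width: 0.173
```

>>> arm_command:
  motion:
    - [0,0,-1.1,2.77,0,0,0]
    - [0,0,-1.1,2.77,0,0,0]
    - [0,0,-1.1,2.77,0,0,0]
    - [0,0,-1.1,2.77,0,0,0]
    - [0,0,-1.1,2.77,0,0,0]

```text
clock: 21.08
position: [0.4768, -0.0132, 0.298]
ee_rot: [1.079, 1.288, -1.079]
force: [0.1, 1.7, 0.9]
width: 0.174
```

```bash
python3 tr.py E
```

```text
t 21.07 p [ 0.4768 -0.0132  0.298 ] G [ 0.4767 -0.0131  0.139 ] x [-0.001  0.001 -1.   ] z [ 0.174 -0.985 -0.001] q [-0.08  0.33 -0.01  2.05  0.    0.76 -1.48] F [0.1 1.7 0.9] w 16.0
ball [ 0.4774 -0.0129  0.0077]
lat leg1 mm -14.82 along 74.4
lat leg2 -0.43 along 29.4
[[0, -0.01, -1.09, 2.78, 0.01, -0.01, 0.0], [0, -0.01, -1.09, 2.78, 0.0, -0.01, 0.0], [0, -0.01, -1.09, 2.79, 0.01, 0.0, 0.01], [0, -0.01, -1.09, 2.78, 0.0, -0.01, 0.0], [0, -0.01, -1.09, 2.79, 0.01, 0.0, 0.01]]
[[0, -0.01, -1.09, 2.78, 0.0, -0.01, 0.0], [0, -0.01, -1.08, 2.79, 0.01, 0.0, 0.01], [0, -0.02, -1.09, 2.78, 0.0, -0.01, 0.0], [0, -0.01, -1.08, 2.79, 0.01, 0.0, 0.01]]
```

>>> arm_command:
  motion:
    - [0,0,-1.07,2.79,0,0,0]
    - [0,0,-1.07,2.79,0,0,0]
    - [0,0,-1.07,2.79,0,0,0]
    - [0,0,-1.07,2.79,0,0,0]
    - [0,0,-1.07,2.79,0,0,0]

```text
clock: 21.7
position: [0.474, -0.0279, 0.298]
ee_rot: [1.079, 1.288, -1.079]
force: [-0.3, 1.1, 1.9]
width: 0.173
```

>>> arm_command:
  motion:
    - [0,0,-1.07,2.79,0,0,0]
    - [0,0,-1.07,2.79,0,0,0]
    - [0,0,-1.07,2.79,0,0,0]
    - [0,0,-1.07,2.79,0,0,0]
    - [0,0,0,0,0,0,0]

```text
clock: 22.32
position: [0.4716, -0.04, 0.298]
ee_rot: [1.079, 1.288, -1.08]
force: [-0.6, -1.0, 0.4]
width: 0.172
```

```bash
python3 favg.py 8; python3 look.py 5; python3 tr.py E|head -4
```

```text
t 22.73 p [ 0.4717 -0.0395  0.298 ] G [ 0.4716 -0.0393  0.139 ] x [-0.001  0.001 -1.   ] z [ 0.175 -0.985 -0.001] q [-0.03  0.32  0.    2.06 -0.    0.76 -1.42] F [-0.8 -2.1  0.6] w 15.8
ball [ 0.4723 -0.0391  0.0077] Favg [-0.14 -0.95  0.57 -0.33  0.05 -0.01] sem [0.09 0.1  0.11 0.02 0.01 0.01]
t 22.82 p [ 0.4717 -0.0394  0.298 ] G [ 0.4716 -0.0393  0.139 ] x [-0.001  0.001 -1.   ] z [ 0.175 -0.985 -0.001] q [-0.03  0.32  0.    2.06 -0.    0.76 -1.42] F [-1.  -1.4  1.5] w 16.2
ball pred [ 0.4723 -0.039   0.0077]
px pred ball 342.6 266.0 brass mid [342.73 264.19] shoulder [343.42 253.8 ] handle end near fingers [344.9  231.56]
t 22.82 p [ 0.4717 -0.0394  0.298 ] G [ 0.4716 -0.0393  0.139 ] x [-0.001  0.001 -1.   ] z [ 0.175 -0.985 -0.001] q [-0.03  0.32  0.    2.06 -0.    0.76 -1.42] F [-1.  -1.4  1.5] w 16.2
ball [ 0.4723 -0.039   0.0077]
lat leg1 mm -27.7 along 97.8
lat leg2 -0.16 along 56.0look.py:12: RuntimeWarning: Mean of empty slice.
  b=(h[...,0]>8)&(h[...,0]<30)&(h[...,1]>100); q=np.argwhere(b)+[i-14,j-10]; print("brass obs",q.mean(0)[::-1],q.min(0)[::-1],q.max(0)[::-1],len(q))
  ret = um.true_divide(
Traceback (most recent call last):
  File "look.py", line 12, in <module>
    b=(h[...,0]>8)&(h[...,0]<30)&(h[...,1]>100); q=np.argwhere(b)+[i-14,j-10]; print("brass obs",q.mean(0)[::-1],q.min(0)[::-1],q.max(0)[::-1],len(q))
                                                                                                                 ~~~~~^^^
ValueError: zero-size array to reduction operation minimum which has no identity
```

>>> arm_command:
  motion:
    - [0,0,-0.5,1.3,0,0,0]
    - [0,0,0,0,0,0,0]
    - [0,-20,0,0,0,0,0]
    - [0,-50,0,0,0,0,0]
    - [0,-20,0,0,0,0,0]

```text
clock: 23.45
position: [0.4719, -0.0409, 0.3903]
ee_rot: [1.081, 1.286, -1.077]
force: [-0.2, -0.0, -1.2]
width: 0.174
```

```bash
cat > e.py <<'E'
from d import *
g=.0393; out=float(__import__("sys").argv[1]); back=.003
s,p,Rc=state(); show(s,p,Rc)
T=rest-D*(g+.159+back)+N*(out-.0009); 
p,Rc=rows(p,Rc,T,Rot(D,X),0,deg=8.5,mm=50)
rows(p,Rc,T+N*(.003-out),Rot(D,X),0,mm=10)
E
python3 e.py .065
```

```text
t 23.45 p [ 0.4719 -0.0409  0.3903] G [ 0.4723 -0.0408  0.2313] x [ 0.002  0.001 -1.   ] z [ 0.174 -0.985 -0.   ] q [-0.03  0.2   0.01  1.95 -0.    0.99 -1.42] F [-0.2 -0.  -1.2] w 16.0
[[0, 10.0, -8.7, 36.1, -7.0, 2.9, 3.3], [0, 7.6, -13.6, 35.2, -7.1, 2.9, 3.3], [0, 4.9, -18.3, 33.5, -7.1, 2.9, 3.4], [0, 2.0, -22.5, 31.2, -7.0, 2.9, 3.3], [0, -0.9, -26.1, 28.3, -7.1, 2.9, 3.4]]
[[0, -3.8, -29.3, 24.7, -7.0, 2.9, 3.4], [0, -6.8, -31.8, 20.7, -7.0, 3.0, 3.3], [0, -9.7, -33.5, 16.2, -7.1, 2.9, 3.4], [0, -12.4, -34.6, 11.5, -7.0, 3.0, 3.3], [0, -14.9, -34.9, 6.5, -7.1, 2.9, 3.4]]
[[0, -17.1, -34.5, 1.4, -7.0, 3.0, 3.3]]
[[0, 0.0, -8.9, 0.0, 0.0, 0.0, 0.0], [0, 0.0, -8.9, 0.0, 0.0, 0.0, 0.0], [0, 0.0, -8.8, 0.0, 0.0, 0.0, 0.0], [0, 0.0, -8.9, 0.0, 0.0, 0.0, 0.0], [0, 0.0, -8.8, 0.0, 0.0, 0.0, 0.0]]
[[0, 0.0, -8.9, 0.0, 0.0, 0.0, 0.0], [0, 0.0, -8.8, 0.0, 0.0, 0.0, 0.0]]
```

>>> arm_command:
  motion:
    - [0,10.0,-8.7,36.1,-7.0,2.9,3.3]
    - [0,7.6,-13.6,35.2,-7.1,2.9,3.3]
    - [0,4.9,-18.3,33.5,-7.1,2.9,3.4]
    - [0,2.0,-22.5,31.2,-7.0,2.9,3.3]
    - [0,-0.9,-26.1,28.3,-7.1,2.9,3.4]

```text
clock: 24.08
position: [0.4584, -0.2215, 0.3398]
ee_rot: [0.906, 1.472, -0.31]
force: [0.1, 0.6, -1.1]
width: 0.172
```

>>> arm_command:
  motion:
    - [0,-3.8,-29.3,24.7,-7.0,2.9,3.4]
    - [0,-6.8,-31.8,20.7,-7.0,3.0,3.3]
    - [0,-9.7,-33.5,16.2,-7.1,2.9,3.4]
    - [0,-12.4,-34.6,11.5,-7.0,3.0,3.3]
    - [0,-14.9,-34.9,6.5,-7.1,2.9,3.4]

```text
clock: 24.7
position: [0.4427, -0.4077, 0.2909]
ee_rot: [0.656, 1.512, 0.471]
force: [0.9, -0.1, -1.4]
width: 0.17
```

>>> arm_command:
  motion:
    - [0,-17.1,-34.5,1.4,-7.0,3.0,3.3]
    - [0,0,0,0,0,0,0]
    - [0,0,0,0,0,0,0]

```text
clock: 25.08
position: [0.4403, -0.4429, 0.2815]
ee_rot: [0.599, 1.504, 0.619]
force: [-0.2, 0.4, -1.3]
width: 0.175
```

```bash
python3 e.py .065
```

```text
t 25.07 p [ 0.4403 -0.4429  0.2815] G [ 0.4366 -0.3314  0.1681] x [-0.023  0.701 -0.713] z [ 1.     0.019 -0.014] q [ 0.96  0.77 -0.21  1.44 -0.36  1.54  0.91] F [-0.2  0.4 -1.3] w 16.0
[[0, -3.1, -5.6, 6.3, -1.4, 0.2, 0.4]]
[[0, 0.0, -8.9, 0.0, 0.0, 0.0, 0.0], [0, 0.0, -8.8, 0.0, 0.0, 0.0, 0.0], [0, 0.0, -8.9, 0.0, 0.0, 0.0, 0.0], [0, 0.0, -8.8, 0.0, 0.0, 0.0, 0.0], [0, 0.0, -8.9, 0.0, 0.0, 0.0, 0.0]]
[[0, 0.0, -8.8, 0.0, 0.0, 0.0, 0.0], [0, 0.0, -8.9, 0.0, 0.0, 0.0, 0.0]]
```

>>> arm_command:
  motion:
    - [0,-3.1,-5.6,6.3,-1.4,0.2,0.4]
    - [0,0,0,0,0,0,0]
    - [0,0,0,0,0,0,0]

```text
clock: 25.45
position: [0.4468, -0.449, 0.2803]
ee_rot: [0.583, 1.497, 0.644]
force: [0.5, -0.6, -1.1]
width: 0.177
```

```bash
python3 e.py .065; python3 look.py 6 2>/dev/null| tail -12; python3 - <<'E'
import sys; sys.path.insert(0,'.')
from h import *
d=load("side",6); cv2.imwrite("pics/pre6.png",cv2.resize(d["frame"][140:205,330:390],None,fx=9,fy=9,interpolation=cv2.INTER_CUBIC)[:,:,::-1])
E
```

```text
t 25.45 p [ 0.4468 -0.449   0.2803] G [ 0.4424 -0.3368  0.1677] x [-0.028  0.705 -0.708] z [0.999 0.04  0.001] q [ 0.96  0.79 -0.22  1.41 -0.36  1.56  0.92] F [ 0.5 -0.6 -1.1] w 16.2
[[0, 0.5, -0.5, -0.1, 0.1, 0.0, 0.1]]
[[0, 0.0, -8.9, 0.0, 0.0, 0.0, 0.0], [0, 0.0, -8.8, 0.0, 0.0, 0.0, 0.0], [0, 0.0, -8.9, 0.0, 0.0, 0.0, 0.0], [0, 0.0, -8.8, 0.0, 0.0, 0.0, 0.0], [0, 0.0, -8.9, 0.0, 0.0, 0.0, 0.0]]
[[0, 0.0, -8.8, 0.0, 0.0, 0.0, 0.0], [0, 0.0, -8.9, 0.0, 0.0, 0.0, 0.0]]
blue row 139 361 365 pred [362.5]
blue row 142 361 365 pred [362.5]
blue row 145 361 365 pred [362.5]
blue row 148 360 366 pred [362.4]
blue row 151 360 366 pred [362.3]
blue row 154 360 365 pred [362.2]
blue row 157 360 365 pred [362.1]
blue row 160 360 365 pred [362.0]
blue row 163 360 365 pred [361.9]
blue row 166 360 366 pred [361.8]
blue row 169 359 366 pred [361.7]
blue row 172 359 366 pred [361.6]
```

View pics/pre6.png

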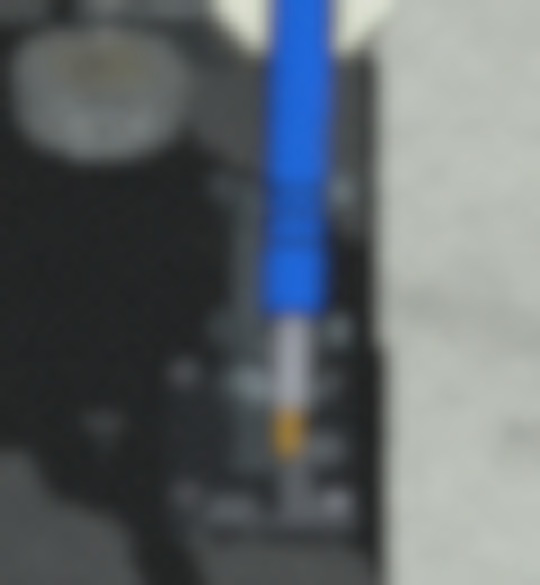

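>>> arm_command:
  motion:
    - [0,0.5,-9,0,0,0,0]
    - [0,0,-12,0,0,0,0]
    - [0,0,-12,0,0,0,0]
    - [0,0,-10,0,0,0,0]
    - [0,0,-7,0,0,0,0]

```text
clock: 26.18
position: [0.4477, -0.485, 0.2435]
ee_rot: [0.585, 1.497, 0.644]
force: [0.7, -0.4, -0.6]
width: 0.171
```

>>> arm_command:
  motion:
    - [0,0,-6,0,0,0,0]
    - [0,0,-4,0,0,0,0]
    - [0,0,-2,0,0,0,0]
    - [0,0,0,0,0,0,0]

```text
clock: 26.68
position: [0.4483, -0.4929, 0.2359]
ee_rot: [0.584, 1.497, 0.644]
force: [-0.4, 0.3, -0.5]
width: 0.175
```

```bash
python3 e.py .003|head -2
```

```text
t 26.68 p [ 0.4483 -0.4929  0.2359] G [ 0.4439 -0.3807  0.1234] x [-0.027  0.706 -0.708] z [0.999 0.04  0.001] q [ 0.98  0.89 -0.2   1.32 -0.33  1.57  0.96] F [-0.4  0.3 -0.5] w 16.1
[[0, 0.2, 0.0, 0.1, 0.1, 0.0, 0.1]]
```

Now 3 mm above the seat; lower in small steps until contact.

>>> arm_command:
  motion:
    - [0,0,-2,0,0,0,0]
    - [0,0,-0.7,0,0,0,0]
    - [0,0,0,0,0,0,0]

```text
clock: 27.05
position: [0.4484, -0.4947, 0.2342]
ee_rot: [0.584, 1.497, 0.644]
force: [0.8, 0.7, 0.3]
width: 0.168
```

>>> arm_command:
  motion:
    - [0,0,-0.8,0,0,0,0]
    - [0,0,0,0,0,0,0]

```text
clock: 27.3
position: [0.4485, -0.4949, 0.2339]
ee_rot: [0.585, 1.496, 0.646]
force: [-1.3, 1.8, 5.9]
width: 0.173
```

>>> arm_command:
  motion:
    - [45,0,0,0,0,0,0]
    - [45,0,0,0,0,0,0]
    - [45,0,0,0,0,0,0]
    - [45,0,0,0,0,0,0]
    - [45,-5,0,0,0,0,0]

```text
clock: 27.92
position: [0.4485, -0.4988, 0.2369]
ee_rot: [0.585, 1.497, 0.644]
force: [0.7, 0.2, -0.3]
width: 0.486
```

>>> arm_command:
  motion:
    - [45,-20,0,0,0,0,0]
    - [45,-30,0,0,0,0,0]
    - [45,-35,0,0,0,0,0]
    - [45,-10,20,0,0,0,0]
    - [45,0,0,0,0,0,0]

```text
clock: 28.55
position: [0.4511, -0.5512, 0.3204]
ee_rot: [0.581, 1.495, 0.644]
force: [0.6, 0.3, -0.0]
width: 0.491
```

```bash
python3 - <<'E'
from park import *
from h import *
from cell import get_image,pinpoint
for c in("top","side"): np.savez(f"{c}7.npz",**get_image(c))
s,p,Rc=state(); show(s,p,Rc)
for t in("probe_mid","probe_point","probe_butt","cradle_point"):
    print(t,[(np.round(r["point"],3).tolist(),round(r["p"],2)) for c in("top","side") for r in pinpoint(c,t)[:1]])
f=np.vstack([np.hstack([cv2.resize(load(c,7)["frame"][r:r+60,k:k+60],(400,300),interpolation=cv2.INTER_CUBIC) for c,r,k in(("side",140,330),("top",185,340))]),cv2.resize(load("top",7)["frame"][130:280,150:550],(800,300))])
cv2.imwrite("pics/final.png",f[:,:,::-1])
# moved things? compare with first picture
a,b=load("top",0)["frame"].astype(int),load("top",7)["frame"].astype(int); 
for n,(x,y) in dict(bearing=(.547,-.297),green=(.6045,.1415),loupe=(.62,-.265),tin=(.506,-.563),coupon=(.47,.01)).items():
    u,v=proj(load("top",0),np.array([x,y,.01])).astype(int); print(n,abs(a-b)[v-9:v+9,u-9:u+9].mean().round(1))
E
```

```text
t 28.65 p [ 0.4507 -0.551   0.3181] G [ 0.4462 -0.4387  0.2056] x [-0.028  0.706 -0.708] z [0.999 0.041 0.001] q [ 1.    0.89 -0.18  1.09 -0.34  1.8   0.92] F [ 0.4  0.2 -1.1] w 44.9
probe_mid [([0.443, -0.356, 0.096], 0.51)]
probe_point [([0.607, 0.141, 0.001], 0.33), ([0.442, -0.352, 0.092], 0.18)]
probe_butt [([0.442, -0.398, 0.133], 0.59), ([0.443, -0.389, 0.129], 0.64)]
cradle_point [([0.44, -0.288, 0.023], 0.89), ([0.445, -0.285, 0.027], 0.63)]
bearing 6.2
green 5.5
loupe 5.9
tin 152.7
coupon 10.3
```

View pics/final.png

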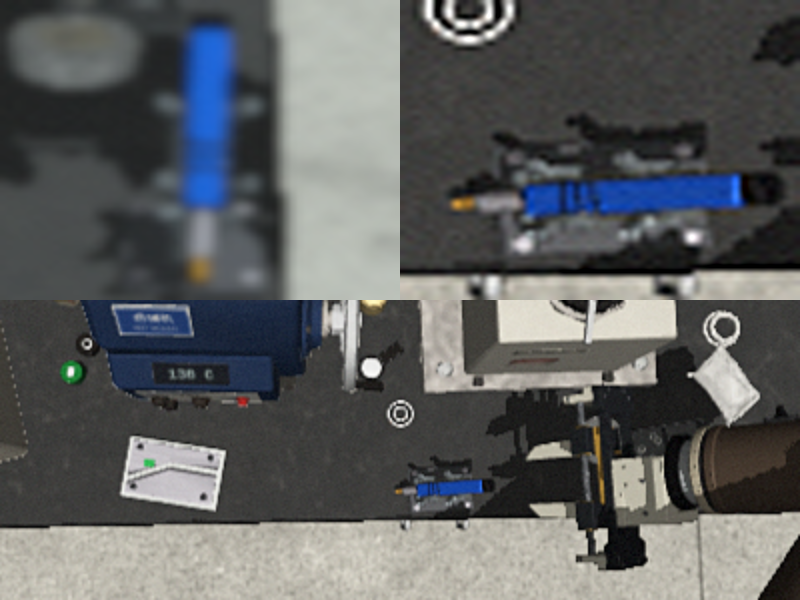

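```bash
python3 -c "
from cell import arm
print(arm.sign_off(), arm.observe()['clock'])"
```

```text
the job is handed in; nothing more can be done
the job is handed in; nothing more can be done
```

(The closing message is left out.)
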